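Set out glaze test bars against a flip stop

ROBOT

A 6-joint arm with a two-finger parallel gripper is mounted at the origin on a cart in front of the work surface, level with it; the furniture and walls round the work are solid. World frame = base frame: x ahead of the robot, y to its left, z up, the work surface at z = 0. Lengths are in mm, angles in rad, forces in N, time in s.
With the tool pointing down it reaches from about 350 to 875 mm from the base axis. Payload 4.2 kg.
Tool frame: the origin (TCP) lies midway between the tips of the shut fingers; the grasp point (between the pads) lies 19 mm behind it; x points along the fingers, y is the direction in which the jaws open and shut, and the axes are right-handed (so a half turn about x gives the same grasp; the last joint's range is limited). The gripper opens to 85 mm and grips with 20 to 120 N. Pads are 22 mm wide; open, the fingers measure 114 mm over their backs; the gripper's body (76 mm by 85 mm) begins 54 mm behind the grasp point. The pads swing forward as they close: fully open they stand 13 mm farther back than shut.
Start: joints at [-0.852, 0.385, 0.008, 0, -1.194, -0.259], TCP at [277.367, -560.06, 231.312] pointing down, gripper open.
Joint ranges: [-3.14, 3.14], [-1.21, 2.06], [-1.07, 1.41], [-3.16, 2.05], [-2.99, -0.16], [-3.1, 3.1]. Speed limits (rad/s): [2.79, 2.79, 3.14, 3.14, 3.14, 3.14].

INTERFACE

Orientations are given as a unit quaternion [x, y, z, w].
In Python, from bench import readout, imaging, arm gives the robot as it stands.
- The arm moves only by the tool arm_command, never from a script. Its argument "increments" is a list of rows, each a list of 3 entries, a list of its own where there are three numbers: the turn, a rotation vector about the world's x, y, z in degrees, then the shift along the world's x, y, z in mm, then the closure, from 0 (fully open) to 1 (shut). In form: [[[ax, ay, az], [tx, ty, tz], fingers], ...]. A call has exactly 5 rows; each row is the pose to reach, as a shift and turn from the pose measured when the call began; what a row does not reach only later rows make up. A row lasts 1/10 s, in which the tool goes at most 50 mm and 8.59 degrees, less where a joint would pass 70% of its speed; a pose out of reach is approached as far as the arm can. A call with a gripper value outside its range is refused whole. The fingers move at their own pace and stop on an object; the grip force is fixed at half the most. Time passes only in rows, so rows that repeat a pose let the fingers close, or fill a call up. It gives the time, the measured TCP pose, the force and the opening at its end, in the units of the state.
- readout.read_state(): the state, without advancing time (a new reading comes with each control period).
- imaging.get_image(name): name is "side" or "top"; returns (picture, depth): 384x512x3 uint8, blue, green, red; 384x512 float32, mm along the optical axis (not along the pixel's ray), 0 where there is no reading.
- imaging.camera_info(name): a dict with "vfov" (degrees; the focal length in pixels is half the picture's height over the tangent of half this angle, whatever the lens; pixels are square), "cx", "cy" (the principal point, pixels), "eye" and "rotation" of the camera in the world. Camera axes: x right, y down, z forward; pixel columns grow to the right and rows downward; lengths in mm; the calibration is good to about 2 mm. A picture is of the moment at which its call begins. camera_info takes no time and is no camera call.
- arm.job_done(): hands the job in, once; it reports no verdict.
The state is a dict: "clock": time; "joints": joint angles; "joint_vel": joint speeds; "joint_efforts": joint torques, N m; "position": TCP position; "ee_rot": TCP orientation; "contact_force": force on the tool from outside, world axes, zero at the start; "wrist_torque": the same for the moment, N m; "gripper_width": finger opening in mm.
Only numpy, scipy, OpenCV 4.12 (cv2) and the standard library are available. Lean on these libraries where they do the work, as an engineer would, in place of code of your own. Each camera call takes 0.05 s, during which the arm holds its last target. There are 200 camera calls.

TASK

Set the glaze test bars out for marking: flip the stop on the fence fully down first, then lay all the bars flat on the board in one row along the fence, in any order, their long sides flush against the fence, the first bar's end touching the stop and each next bar's end touching the one before. When the whole row is squared up, flip the stop right back up past vertical, then lay the straightedge flat on the board flush along the front edges of the bars, reaching over the whole row. Leave the row squared, the stop up, and the wooden rib and the marker where they are.

Things in the scene. Friction and masses are not known exactly. Their poses are not given: they have to be found in the camera images.
- board: Wooden set-out board fixed to the bench, top face 12 mm above the bench. Origin on the bench under the board: local x from -100 (front, robot side) to +80 mm, local y from -200 to +180 mm. An aluminium fence 20 mm thick and 30 mm tall above the board runs the whole length of its back; the fence's front face is the plane local x = +60 mm. The flip stop is hinged on the fence near the +y end; when down, its gauging face (towards -y) is the plane local y = +140 mm
- flip_stop (a joint): Angle of the flip stop, a grey blade 16 mm thick (board y 140 to 156 mm) hinged on top of the fence about an axis along board y. 0 = fully down: the blade stands across the board in front of the fence, reaching 52 mm out from the fence face, its underside 3 mm above the board. 1.57 = pointing straight up; 1.85 = leaning back over the fence at its end stop. Stiff hinge (0.05 N m): it stays where it is left. Up (1.6 to 1.85) at the start
- stop_grip (a point): Centre of the orange disc (22 mm diameter, 16 mm thick along board y) at the free end of the flip stop, 84 mm from the hinge axis; pinch it across board y and swing it. Stop down: 40 mm above the board top, 74 mm in front of the fence face
- stop_hinge (a point): Point on the hinge axis of the flip stop: board x = 70, y = 148 mm, 40 mm above the board top; two dark cheeks, 18 mm long and 22 mm tall, centred on it stand on the fence on both sides of the blade
- bar_blue: Loose fired test bar, white ceramic with a blue glaze patch on top, 70 mm long (its y axis) x 45 mm wide (x) x 14 mm thick (z), about 90 g; origin at the centre of the underside; lies flat, glaze up, on the bench at the start. May be absent
- bar_green: Loose fired test bar, white ceramic with a green glaze patch on top, 70 mm long (its y axis) x 45 mm wide (x) x 14 mm thick (z), about 90 g; origin at the centre of the underside; lies flat, glaze up, on the bench at the start. May be absent
- bar_amber: Loose fired test bar, white ceramic with a yellow glaze patch on top, 70 mm long (its y axis) x 45 mm wide (x) x 14 mm thick (z), about 90 g; origin at the centre of the underside; lies flat, glaze up, on the bench at the start. May be absent
- bar_red: Loose fired test bar, white ceramic with a red glaze patch on top, 70 mm long (its y axis) x 45 mm wide (x) x 14 mm thick (z), about 90 g; origin at the centre of the underside; lies flat, glaze up, on the bench at the start. May be absent
- straightedge: Loose steel straightedge, 260 mm long (y) x 30 mm wide (x) x 8 mm thick, with a black grip rib along its middle, 14 mm wide, 120 mm long, its top 38 mm above the underside; about 0.22 kg; origin at the centre of the underside; either long edge may be used
- wood_rib: Bystander, leave in place: wooden potter's rib with round ends, 48 x 104 x 8 mm
- marker: Bystander, leave in place: purple marker pen lying on its side, 132 mm long, 17 mm thick
Mind the look-alikes: they are no part of the job. What is shaped like the bar_red but pink is not meant. What is shaped like the bar_blue but turquoise is not meant.

How it is judged:
By the outcome, as a careful person would: the job done as asked, in the order asked, and still so for the second after the job is handed in, with the robot touching nothing.
Of bar_blue, bar_green, bar_amber, bar_red only 2 to 3 are there at a start; the rules pass over those that are not, and their reading is None.
At some moment in a run one of bar_blue, bar_green, bar_amber, bar_red, straightedge may be knocked a few centimetres aside while the robot is not near it.
It also fails if it takes over 210 s, if anything falls off the work surface, if the arm or the gripper's body presses on something with over 40 N, if the wrist force passes 120 N, or if a joint passes its speed limit or range.

## Working session

There is one attempt and no reset: what is moved stays moved. The work goes in short steps, Python scripts to look and compute and a tool call to move; the robot and the scene stay as the last step left them, time stands still between calls to the robot, and variables do not carry over. Pictures are saved under pics/ and viewed, about 12 in all and at most 16, crops included, and the job is handed in when it is done.

Besides the shell and the picture viewer there is one more tool, called after "Request:" by a JSON object that holds its "op" and its "data", one argument or row to a line. arm_command: Moves the arm, as the interface text tells. Its arguments: {"type":"object","properties":{"increments":{"type":"array","items":{"type":"array"}}},"required":["increments"]}

```bash
ls; mkdir -p pics; cat > h.py <<'E'
import numpy as np, cv2, json
from bench import readout, imaging, arm
def cam(n):
    c=imaging.camera_info(n); f=192/np.tan(np.radians(c["vfov"])/2)
    return c,f,np.array(c["eye"],float),np.array(c["rotation"],float).reshape(3,3)
def ray(n,u,v,z):
    c,f,e,R=cam(n); d=R@np.array([(u-c["cx"])/f,(v-c["cy"])/f,1.]); return e+d*(z-e[2])/d[2]
def proj(n,p):
    c,f,e,R=cam(n); q=R.T@(np.array(p,float)-e); return np.array([c["cx"]+f*q[0]/q[2],c["cy"]+f*q[1]/q[2]])
def cloud(n,D):
    c,f,e,R=cam(n); v,u=np.mgrid[0:384,0:512]
    P=np.stack([(u-c["cx"])/f*D,(v-c["cy"])/f*D,D],-1)@R.T+e; P[D<=0]=np.nan; return P
E
python3 - <<'E'
from h import *
print({k:(np.round(v,2).tolist() if not isinstance(v,str) else v) for k,v in readout.read_state().items()})
for n in ("top","side"):
    print(imaging.camera_info(n)); p,d=imaging.get_image(n); cv2.imwrite(f"pics/{n}0.png",p); np.savez(f"{n}0.npz",p=p,d=d)
E
```

```text
pics
{'clock': 0.0, 'joints': [-0.85, 0.39, 0.01, -0.0, -1.19, -0.26], 'joint_vel': [-0.0, 0.0, -0.0, -0.0, -0.0, 0.0], 'joint_efforts': [0.0, -39.23, 18.84, 4.19, -0.0, 0.0], 'position': [277.11, -559.57, 230.23], 'ee_rot': [-0.16, 0.69, 0.16, 0.69], 'contact_force': [0.81, -0.37, 0.09], 'wrist_torque': [0.04, -0.02, -0.02], 'gripper_width': 85.41}
{'vfov': 47.693621357725135, 'cx': 256.8394433947423, 'cy': 188.562261711794, 'eye': array([ 477.94537092, -153.06365901, 1276.68875013]), 'rotation': array([ 0.71467653, -0.69917028,  0.01516319, -0.01297913])}
{'vfov': 52.4300409771429, 'cx': 254.64022883111505, 'cy': 191.9921515522072, 'eye': array([  535.56348792, -1090.10446527,   805.78865415]), 'rotation': array([ 0.89874168, -0.0010766 ,  0.00476007, -0.43845134])}
```

View pics/top0.png

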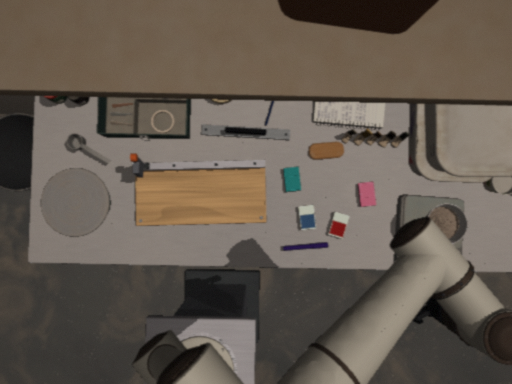

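View pics/side0.png

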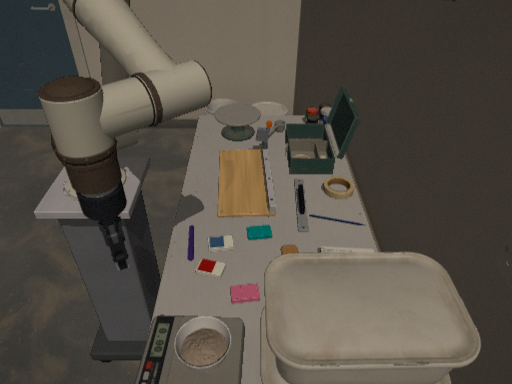

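The top view shows the board at about (200,197), the fence along row 165, and the stop up at (137,160). The blue bar is at (307,217), the red bar at (339,225) and the straightedge at (245,132). The pink and turquoise pieces are decoys. Next I'll measure these.

```bash
sed -i 's/np.array(c\["rotation"\],float).reshape(3,3)/Rotation.from_quat(c["rotation"]).as_matrix()/; 1a from scipy.spatial.transform import Rotation' h.py
cat >> h.py <<'E'
def blobs(n,p,mask,z,amin=30,pr=True):
    out=[]
    cs,_=cv2.findContours(mask.astype(np.uint8),cv2.RETR_EXTERNAL,cv2.CHAIN_APPROX_NONE)
    for c in cs:
        if cv2.contourArea(c)<amin: continue
        w=np.array([ray(n,*q[0],z)[:2] for q in c],np.float32)
        (cx,cy),(a,b),t=cv2.minAreaRect(w)
        if a>b: a,b,t=b,a,t-90   # b = long side; t = angle of short side; long dir = t+90
        out.append((cx,cy,a,b,(t+90+90)%180-90)); 
        if pr: print(n,np.round(c.mean(0)[0]),"xy %.1f %.1f short %.1f long %.1f longdir %.1f deg"%((cx,cy,a,b,(t+180)%180)))
    return out
E
python3 - <<'E'
from h import *
for n in("top","side"):
    f=np.load(f"{n}0.npz");p,d=f["p"],f["d"];H=cv2.cvtColor(p,cv2.COLOR_BGR2HSV);h,s,v=[H[...,i].astype(int) for i in range(3)]
    P=cloud(n,d); ok=(P[...,0]>300)&(P[...,0]<800)&(P[...,1]>-560)&(P[...,1]<330)
    print(n,"table z",np.nanmedian(P[...,2][ok]))
    print("wood");blobs(n,p,(h>8)&(h<22)&(s>90)&(v>120)&ok,12,800)
    print("white");blobs(n,p,cv2.morphologyEx(((v>195)&(s<40)&ok).astype(np.uint8),cv2.MORPH_CLOSE,np.ones((2,2))),14,15)
    print("red");blobs(n,p,((h<8)|(h>174))&(s>170)&(v>80)&ok,14)
    print("blue");blobs(n,p,(h>95)&(h<115)&(s>120)&ok,14,20)
    print("orange");blobs(n,p,(h>4)&(h<14)&(s>200)&(v>170)&ok,120,6)
    print("black");blobs(n,p,(v<45)&ok&(P[...,2]<60),38,60)
    for uv in ([(200,195),(250,162),(210,163),(245,131),(212,131),(282,134),(307,223),(134,157),(139,169),(300,246)] if n=="top" else [(240,185),(269,190),(301,200),(269,124),(226,243),(263,135)]):
        print(uv,p[uv[1],uv[0]],np.round(P[uv[1],uv[0]],1))
for n,c in(("top",(100,100,360,270)),("side",(170,100,350,290))):
    p=np.load(f"{n}0.npz")["p"][c[1]:c[3],c[0]:c[2]];cv2.imwrite(f"pics/{n}1.png",cv2.resize(p,None,fx=3,fy=3,interpolation=2))
E
```

```text
top table z 571.9871432250761
wood
top [201. 197.] xy 501.5 7.7 short 157.5 long 378.5 longdir 2.7 deg
white
red
top [337. 228.] xy 418.1 -392.4 short 33.0 long 34.3 longdir 165.3 deg
blue
top [307. 221.] xy 437.3 -305.4 short 29.0 long 31.9 longdir 1.2 deg
orange
black
top [245. 131.] xy 691.7 -118.8 short 17.1 long 115.2 longdir 177.9 deg
top [177. 127.] xy 724.5 102.8 short 109.9 long 119.9 longdir 1.3 deg
top [102. 114.] xy 730.3 292.9 short 20.1 long 101.7 longdir 90.1 deg
(200, 195) [ 79 120 156] [506.    8.8  10.2]
(250, 162) [143 146 154] [ 602.1 -135.2   46.5]
(210, 163) [142 143 151] [597.6 -20.8  37.3]
(245, 131) [13 13 12] [ 692.  -118.7   36.6]
(212, 131) [102 105 108] [694.3 -21.4  11.1]
(282, 134) [105 108 110] [ 691.4 -227.1    2.8]
(307, 223) [94 68 45] [ 431.6 -303.7   17. ]
(134, 157) [ 31  69 156] [598.6 166.9 144. ]
(139, 169) [53 52 53] [570.1 161.9 110.4]
(300, 246) [69 23 37] [ 365.  -284.5   18.1]
side table z 5.061336310547063
wood
side [243. 185.] xy 508.2 1.4 short 172.8 long 385.9 longdir 3.9 deg
white
red
side [206. 265.] xy 418.3 -392.7 short 36.9 long 37.5 longdir 164.6 deg
blue
side [217. 242.] xy 438.9 -304.8 short 32.8 long 34.2 longdir 98.2 deg
orange
black
side [301. 199.] xy 691.5 -138.9 short 17.5 long 140.4 longdir 177.3 deg
(240, 185) [ 70 116 152] [498.4 -33.4  10.5]
(269, 190) [124 128 136] [ 593.3 -104.2   44. ]
(301, 200) [11  6 11] [ 691.3 -150.9   41.1]
(269, 124) [  0  60 135] [600.  165.4 135.7]
(226, 243) [136 157 165] [ 465.5 -310.3   13.7]
(263, 135) [69 70 70] [579.1 159.5  93.9]
```

View pics/top1.png

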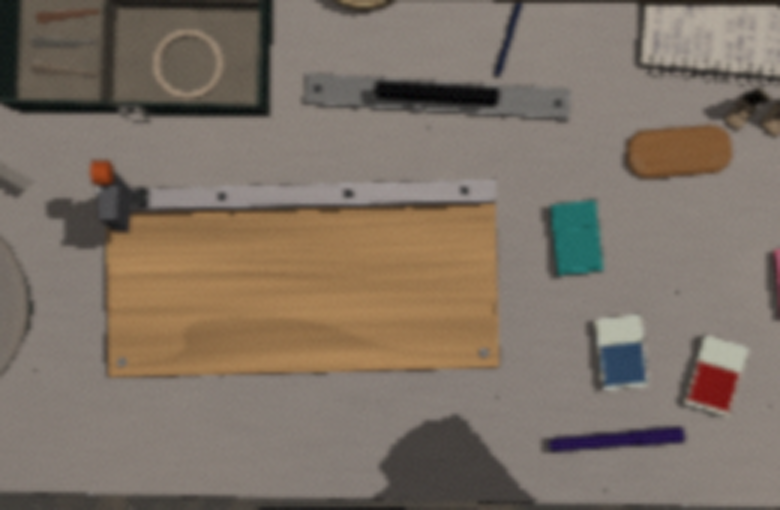

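View pics/side1.png

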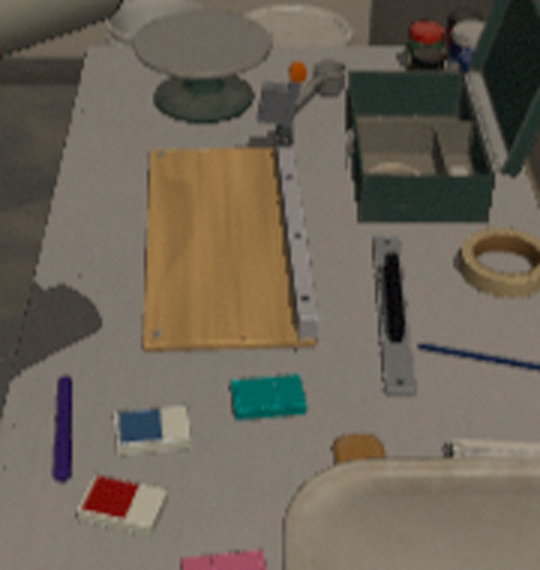

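```bash
cat >> h.py <<'E'
def bars(n,p,win):
    """win: dict name->(u0,v0,u1,v1)"""
    H=cv2.cvtColor(p,cv2.COLOR_BGR2HSV);h,s,v=[H[...,i].astype(int) for i in range(3)]
    for k,(a,b,c,d) in win.items():
        m=np.zeros(v.shape,bool);w=np.zeros_like(m);w[b:d,a:c]=1
        col=((h<8)|(h>172))&(s>130) if k=="red" else (h>95)&(h<125)&(s>90)
        m=w&(col|((v>150)&(s<75)))
        m=cv2.morphologyEx(m.astype(np.uint8),cv2.MORPH_CLOSE,np.ones((3,3)))
        print(k);blobs(n,p,m,14,60)
E
python3 - <<'E'
from h import *
f=np.load("top0.npz");p,d=f["p"],f["d"];P=cloud("top",d)
print("shelf",np.round(P[[90,60,20],[250,250,100]],0), "bench",p[240,200],p[150,300])
bars("top",p,dict(blue=(290,198,322,236),red=(322,204,356,244)))
q=np.load("side0.npz")["p"];bars("side",q,dict(blue=(204,232,240,254),red=(190,254,232,282)))
H=cv2.cvtColor(p,cv2.COLOR_BGR2HSV).astype(int);wood=((H[...,0]>8)&(H[...,0]<22)&(H[...,1]>90)).astype(float)
def edge(pts,z,lab):
    w=np.array([ray("top",u,v,z)[:2] for u,v in pts]);vx,vy,x0,y0=cv2.fitLine(w.astype(np.float32),cv2.DIST_HUBER,0,.01,.01).ravel();print(lab,"dir deg %.2f pt %.1f %.1f"%(np.degrees(np.arctan2(vy,vx)),x0,y0))
S=H[...,1].astype(float)
def sub(line,a,b,th): # subpixel crossing
    for i in range(a,b):
        if (line[i]-th)*(line[i+1]-th)<=0 and line[i]!=line[i+1]: return i+(th-line[i])/(line[i+1]-line[i])
print(S[215:230,200],S[155:175,200],S[195,258:272])
edge([(u,sub(S[:,u],218,229,75)) for u in range(145,260,3)if sub(S[:,u],218,229,75)],12,"front")
edge([(u,sub(S[:,u],160,176,75)) for u in range(150,260,3)if sub(S[:,u],160,176,75)],42,"fence-wood")
edge([(sub(S[v],260,272,75),v) for v in range(180,218,3)if sub(S[v],260,272,75)],12,"right")
E
```

```text
shelf [[ 594. -145.  845.]
 [ 625. -144.  844.]
 [ 662.    8.  844.]] bench [121 127 136] [123 130 139]
blue
top [307. 217.] xy 449.5 -304.8 short 43.7 long 68.3 longdir 96.9 deg
red
top [339. 224.] xy 431.0 -395.7 short 43.6 long 68.5 longdir 69.0 deg
blue
side [221. 242.] xy 449.5 -306.9 short 46.6 long 66.9 longdir 101.7 deg
red
side [210. 267.] xy 428.4 -398.0 short 44.9 long 67.0 longdir 74.7 deg
[127. 126. 126. 121. 123. 124. 125. 126. 113.  65.  32.  27.  29.  27.
  29.] [ 30.  30.  34.  30.  28.  30.  23.  18.  15.  17.  15.  15.  15.  32.
 103. 124. 124. 126. 125. 124.] [124. 124. 124. 125. 124. 124. 120.  94.  53.  33.  29.  27.  29.  27.]
front dir deg -87.29 pt 422.3 0.5
fence-wood dir deg -87.33 pt 580.3 -3.8
right dir deg 2.31 pt 503.2 -182.4
```

Request:
{"op": "arm_command", "data": {
  "increments": [
    [[0,0,-1.2],[16,36,6],0],
    [[0,0,-2.4],[32,73,12],0],
    [[0,0,-3.5],[48,110,18],0],
    [[0,0,-4.7],[64,146,24],0],
    [[0,0,-5.9],[80,182,30],0]
  ]
}}

```text
clock: 0.6
position: [357.3, -376.0, 260.1]
ee_rot: [-0.124, 0.696, 0.126, 0.696]
contact_force: [-0.0, 0.5, 0.7]
gripper_width: 85.6
```

Request:
{"op": "arm_command", "data": {
  "increments": [
    [[0,0,-1.2],[16,36,0],0],
    [[0,0,-2.4],[32,73,0],0],
    [[0,0,-3.5],[48,110,0],0],
    [[0,0,-4.7],[64,146,0],0],
    [[0,0,-5.9],[80,182,0],0]
  ]
}}

```text
clock: 1.1
position: [437.4, -192.3, 259.9]
ee_rot: [-0.088, 0.702, 0.09, 0.701]
contact_force: [0.5, -1.3, 0.2]
gripper_width: 85.7
```

Request:
{"op": "arm_command", "data": {
  "increments": [
    [[0,0,-1.2],[16,36,0],0],
    [[0,0,-2.4],[32,73,0],0],
    [[0,0,-3.5],[48,110,0],0],
    [[0,0,-4.7],[64,146,0],0],
    [[0,0,-5.9],[80,182,0],0]
  ]
}}

```text
clock: 1.6
position: [517.4, -8.7, 259.6]
ee_rot: [-0.051, 0.706, 0.053, 0.705]
contact_force: [0.8, -0.9, 0.5]
gripper_width: 85.3
```

Request:
{"op": "arm_command", "data": {
  "increments": [
    [[0,0,-1.2],[16,36,0],0],
    [[0,0,-2.4],[32,73,0],0],
    [[0,0,-3.5],[48,110,0],0],
    [[0,0,-4.7],[64,146,0],0],
    [[0,0,-5.9],[80,182,0],0]
  ]
}}

```text
clock: 2.1
position: [597.6, 174.9, 259.1]
ee_rot: [-0.015, 0.708, 0.017, 0.706]
contact_force: [0.7, 0.6, -1.1]
gripper_width: 85.4
```

```bash
cat >> h.py <<'E'
YAW=np.radians(2.7);O=np.array([521.7,18.7])
ex=np.array([np.cos(YAW),np.sin(YAW)]);ey=np.array([-np.sin(YAW),np.cos(YAW)])
def B(x,y): return O+x*ex+y*ey
def toB(w): w=np.array(w[:2])-O; return np.array([w@ex,w@ey])
def st():
    s=readout.read_state();R=Rotation.from_quat(s["ee_rot"]).as_matrix()
    print("t %.1f pos %s jaw %.1f xdir %s F %s w %.1f board %s"%(s["clock"],np.round(s["position"],1),np.degrees(np.arctan2(R[1,1],R[0,1])),np.round(R[:,0],3),np.round(s["contact_force"],1),s["gripper_width"],np.round(toB(s["position"]),1)));return s
def d(x,y,z,s=None):
    s=s or readout.read_state();w=B(x,y);print("delta to board(%g,%g) z%g:"%(x,y,z),np.round(np.r_[w,z]-s["position"],1))
E
python3 - <<'E'
from h import *
s=st();print("hinge",B(70,148))
for n in("side","top"):
    p,dd=imaging.get_image(n);H=cv2.cvtColor(p,cv2.COLOR_BGR2HSV).astype(int)
    m=((H[...,0]<14)&(H[...,1]>170)&(H[...,2]>110));m[:,:110]=0;m[:100]=0;m[190:]=0;m[:,290:]=0
    v,u=np.nonzero(m);P=cloud(n,dd)[v,u]
    if len(u):print(n,len(u),u.mean(),v.mean(),np.round(ray(n,u.mean(),v.mean(),135),1),np.nanmedian(P,0),toB(np.nanmedian(P,0)))
for g in(85,80):d(g,148,116,s)
E
```

```text
t 2.1 pos [597.6 174.9 259.1] jaw 92.5 xdir [-0.003  0.003 -1.   ] F [ 0.7  0.6 -1.1] w 85.4 board [ 83.2 152.4]
hinge [584.65053654 169.83315304]
side 24 269.0416666666667 123.70833333333333 [600.3 168.9 135. ] [599.84161625 163.28573726 137.80372757] [ 84.86579019 140.74425482]
top 34 133.47058823529412 157.2058823529412 [599.  170.8 135. ] [598.00202191 167.65934707 144.44182037] [ 83.23426327 145.19966613]
delta to board(85,148) z116: [   2.    -4.3 -143.1]
delta to board(80,148) z116: [  -3.    -4.6 -143.1]
```

Request:
{"op": "arm_command", "data": {
  "increments": [
    [[0,0,0],[2,-4,-40],0],
    [[0,0,0],[2,-4,-80],0],
    [[0,0,0],[2,-4,-115],0],
    [[0,0,0],[2,-4,-143],0],
    [[0,0,0],[2,-4,-143],0.3]
  ]
}}

```text
clock: 2.7
position: [597.1, 171.1, 109.8]
ee_rot: [-0.017, 0.711, 0.016, 0.702]
contact_force: [0.3, 0.1, -0.2]
gripper_width: 73.4
```

Request:
{"op": "arm_command", "data": {
  "increments": [
    [[0,0,0],[0,0,0],0.6],
    [[0,0,0],[0,0,0],1],
    [[0,0,0],[0,0,0],1],
    [[0,0,0],[0,0,0],1],
    [[0,0,0],[0,0,0],1]
  ]
}}

```text
clock: 3.2
position: [597.9, 170.6, 111.7]
ee_rot: [-0.017, 0.711, 0.016, 0.703]
contact_force: [-0.1, -4.5, 4.6]
gripper_width: 15.1
```

Request:
{"op": "arm_command", "data": {
  "increments": [
    [[0,0,0],[-14.6,-0.7,1.3],1],
    [[0,0,0],[-29.2,-1.4,0.1],1],
    [[0,0,0],[-43.4,-2,-3.6],1],
    [[0,0,0],[-56.8,-2.7,-9.8],1],
    [[0,0,0],[-68.8,-3.2,-18.2],1]
  ]
}}

```text
clock: 3.7
position: [533.2, 167.7, 96.2]
ee_rot: [-0.017, 0.707, 0.017, 0.707]
contact_force: [8.0, -6.1, 2.6]
gripper_width: 14.9
```

Request:
{"op": "arm_command", "data": {
  "increments": [
    [[0,0,0],[-10.4,-0.5,-10.3],1],
    [[0,0,0],[-18.8,-0.9,-22.4],1],
    [[0,0,0],[-25.1,-1.2,-35.7],1],
    [[0,0,0],[-28.9,-1.3,-49.8],1],
    [[0,0,0],[-30,-1.4,-66],1]
  ]
}}

```text
clock: 4.2
position: [503.6, 166.3, 32.1]
ee_rot: [-0.017, 0.706, 0.018, 0.708]
contact_force: [-0.9, -4.1, 9.0]
gripper_width: 15.2
```

Request:
{"op": "arm_command", "data": {
  "increments": [
    [[0,0,0],[0,0,-3],1],
    [[0,0,0],[0,0,-3],1],
    [[0,0,0],[0,0,-3],1],
    [[0,0,0],[0,0,-3],1],
    [[0,0,0],[0,0,-3],1]
  ]
}}

```text
clock: 4.7
position: [503.7, 166.2, 30.0]
ee_rot: [-0.016, 0.706, 0.018, 0.708]
contact_force: [-2.6, -2.5, 6.1]
gripper_width: 15.2
```

Request:
{"op": "arm_command", "data": {
  "increments": [
    [[0,0,0],[0,0,-2],1],
    [[0,0,0],[0,0,-4],1],
    [[0,0,0],[0,0,-5],1],
    [[0,0,0],[0,0,-5],1],
    [[0,0,0],[0,0,-5],1]
  ]
}}

```text
clock: 5.2
position: [503.9, 166.3, 26.2]
ee_rot: [-0.016, 0.705, 0.018, 0.709]
contact_force: [-2.8, -2.6, 7.0]
gripper_width: 15.1
```

Request:
{"op": "arm_command", "data": {
  "increments": [
    [[0,0,0],[0,0,0],0.6],
    [[0,0,0],[0,0,0],0.3],
    [[0,0,0],[0,0,0],0],
    [[0,0,0],[0,0,0],0],
    [[0,0,0],[0,0,0],0]
  ]
}}

```text
clock: 5.7
position: [503.9, 166.3, 26.0]
ee_rot: [-0.016, 0.705, 0.018, 0.708]
contact_force: [-0.3, -0.5, -0.5]
gripper_width: 84.5
```

Request:
{"op": "arm_command", "data": {
  "increments": [
    [[0,0,0],[0,0,40],0],
    [[0,0,0],[0,0,80],0],
    [[0,0,0],[0,-40,120],0],
    [[0,0,0],[-15,-85,120],0],
    [[0,0,0],[-25,-130,120],0]
  ]
}}

```text
clock: 6.2
position: [479.1, 35.7, 147.7]
ee_rot: [-0.016, 0.704, 0.019, 0.71]
contact_force: [0.0, -0.7, -0.7]
gripper_width: 85.3
```

```bash
python3 - <<'E'
from h import *
s=st()
P={n:imaging.get_image(n) for n in("side","top")}
bars("top",P["top"][0],dict(blue=(285,192,322,240),red=(322,200,360,250)));bars("side",P["side"][0],dict(blue=(200,228,244,256),red=(186,254,236,286)))
a=P["top"][0][100:270,100:360];b=P["side"][0][90:280,170:350]
a=cv2.resize(a,(520,340),interpolation=2);b=cv2.resize(b,(270,285),interpolation=2);im=np.zeros((340,790,3),np.uint8);im[:,:520]=a;im[:285,520:]=b
cv2.imwrite("pics/c2.png",im)
E
```

```text
t 6.2 pos [479.1  35.7 147.7] jaw 92.9 xdir [ 0.008  0.004 -1.   ] F [ 0.  -0.7 -0.7] w 85.3 board [-41.8  19. ]
blue
top [307. 217.] xy 448.9 -302.5 short 43.7 long 69.5 longdir 91.3 deg
red
top [339. 225.] xy 429.6 -397.3 short 44.9 long 69.7 longdir 72.8 deg
blue
side [221. 242.] xy 449.3 -307.2 short 44.8 long 67.3 longdir 99.7 deg
red
side [210. 267.] xy 427.8 -397.4 short 43.9 long 67.9 longdir 74.5 deg
```

View pics/c2.png

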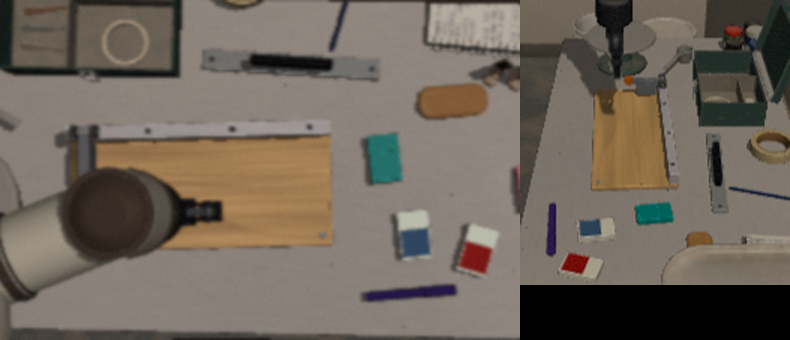

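The stop is down across the board at about (85,155), and both bars lie where they were. Next is the blue bar.

Request:
{"op": "arm_command", "data": {
  "increments": [
    [[0,0,7],[-2,-23,0],0],
    [[0,0,14],[-4,-46,0],0],
    [[0,0,21],[-6,-69,0],0],
    [[0,0,28],[-8,-91,0],0],
    [[0,0,31],[-10,-113,0],0]
  ]
}}

```text
clock: 6.8
position: [466.4, -81.2, 146.1]
ee_rot: [-0.204, 0.676, 0.206, 0.677]
contact_force: [-0.5, -0.0, -0.1]
gripper_width: 85.1
```

Request:
{"op": "arm_command", "data": {
  "increments": [
    [[0,0,7],[-2,-23,0],0],
    [[0,0,14],[-4,-46,0],0],
    [[0,0,21],[-6,-69,0],0],
    [[0,0,28],[-8,-91,0],0],
    [[0,0,31],[-10,-113,0],0]
  ]
}}

```text
clock: 7.3
position: [456.5, -194.8, 145.9]
ee_rot: [-0.378, 0.596, 0.381, 0.597]
contact_force: [1.0, -0.1, -0.2]
gripper_width: 85.5
```

Request:
{"op": "arm_command", "data": {
  "increments": [
    [[0,0,7],[-2,-23,-10],0],
    [[0,0,14],[-4,-46,-20],0],
    [[0,0,21],[-6,-69,-30],0],
    [[0,0,28],[-8,-91,-40],0],
    [[0,0,31],[-10,-113,-50],0]
  ]
}}

```text
clock: 7.8
position: [446.6, -308.6, 95.2]
ee_rot: [-0.525, 0.473, 0.527, 0.473]
contact_force: [0.3, 0.3, -0.1]
gripper_width: 85.7
```

```bash
python3 - <<'E'
from h import *
s=st();print(np.array([449,-304.5,0])-s["position"], np.round(s["joints"],2))
p,dd=imaging.get_image("top");P=cloud("top",dd);H=cv2.cvtColor(p,cv2.COLOR_BGR2HSV).astype(int)
m=(H[...,0]<14)&(H[...,1]>170)&(H[...,2]>90);m[:,160:]=0;m[:150]=0;m[210:]=0;v,u=np.nonzero(m);print("disc",len(u),np.nanmedian(P[v,u],0),toB(np.nanmedian(P[v,u],0)))
p,dd=imaging.get_image("side");P=cloud("side",dd);H=cv2.cvtColor(p,cv2.COLOR_BGR2HSV).astype(int)
m=(H[...,0]<14)&(H[...,1]>170)&(H[...,2]>90);m[190:]=0;m[:100]=0;m[:,:220]=0;m[:,280:]=0;v,u=np.nonzero(m);print("disc",len(u),np.nanmedian(P[v,u],0),toB(np.nanmedian(P[v,u],0)))
bars("side",p,dict(blue=(200,228,244,256),red=(186,254,236,286)))
E
```

```text
t 7.8 pos [ 446.6 -308.6   95.2] jaw -173.9 xdir [-0.003  0.002 -1.   ] F [ 0.3  0.3 -0.1] w 85.7 board [ -90.5 -323.3]
[  2.42132543   4.05168422 -95.16916469] [-0.31  0.39 -0.37 -0.   -0.82  0.41]
disc 41 [500.90498994 165.15548071  65.05234052] [-13.87292712 147.27247593]
disc 26 [502.10407967 160.77940926  60.57356995] [-12.88130972 142.84477761]
blue
side [221. 242.] xy 449.9 -306.7 short 47.1 long 67.4 longdir 102.3 deg
red
side [210. 267.] xy 427.9 -397.0 short 46.3 long 67.9 longdir 74.5 deg
```

Request:
{"op": "arm_command", "data": {
  "increments": [
    [[0,0,0],[2,4,-30],0],
    [[0,0,0],[2,4,-60],0],
    [[0,0,0],[2,4,-80],0],
    [[0,0,0],[2,4,-92],0],
    [[0,0,0],[2,4,-97],0]
  ]
}}

```text
clock: 8.4
position: [447.5, -304.5, -3.8]
ee_rot: [-0.522, 0.475, 0.527, 0.473]
contact_force: [0.1, 0.1, -0.6]
gripper_width: 85.6
```

Request:
{"op": "arm_command", "data": {
  "increments": [
    [[0,0,0],[0,0,0],0.2],
    [[0,0,0],[0,0,0],0.4],
    [[0,0,0],[0,0,0],0.6],
    [[0,0,0],[0,0,0],0.6],
    [[0,0,0],[0,0,0],0.6]
  ]
}}

```text
clock: 8.9
position: [448.3, -304.6, -2.8]
ee_rot: [-0.522, 0.475, 0.527, 0.474]
contact_force: [0.5, 2.6, 5.2]
gripper_width: 67.7
```

Request:
{"op": "arm_command", "data": {
  "increments": [
    [[0,0,0],[0,0,10],1],
    [[0,0,0],[0,0,30],1],
    [[0,0,0],[0,0,60],1],
    [[0,0,0],[0,0,90],1],
    [[0,0,0],[0,0,100],1]
  ]
}}

```text
clock: 9.4
position: [449.8, -305.4, 100.7]
ee_rot: [-0.525, 0.474, 0.525, 0.474]
contact_force: [1.0, -0.0, -0.4]
gripper_width: 68.0
```

Request:
{"op": "arm_command", "data": {
  "increments": [
    [[0,0,5.8],[6.6,26,0],1],
    [[0,0,11.6],[13.2,53,0],1],
    [[0,0,17.4],[20,79,0],1],
    [[0,0,23.2],[26.6,106,0],1],
    [[0,0,28.9],[33.3,132.5,0],1]
  ]
}}

```text
clock: 9.9
position: [482.5, -171.8, 100.2]
ee_rot: [-0.626, 0.327, 0.628, 0.327]
contact_force: [0.3, -0.2, -0.5]
gripper_width: 67.9
```

Request:
{"op": "arm_command", "data": {
  "increments": [
    [[0,0,5.8],[6.6,26,0],1],
    [[0,0,11.6],[13.2,53,0],1],
    [[0,0,17.4],[20,79,0],1],
    [[0,0,23.2],[26.6,106,0],1],
    [[0,0,28.9],[33.3,132.5,0],1]
  ]
}}

```text
clock: 10.4
position: [515.2, -38.3, 99.7]
ee_rot: [-0.688, 0.159, 0.69, 0.159]
contact_force: [-0.4, -0.4, -0.4]
gripper_width: 68.1
```

Request:
{"op": "arm_command", "data": {
  "increments": [
    [[0,0,5.8],[6.6,26,0],1],
    [[0,0,11.6],[13.2,53,0],1],
    [[0,0,17.4],[20,79,0],1],
    [[0,0,23.2],[26.6,106,0],1],
    [[0,0,28.9],[33.3,132.5,0],1]
  ]
}}

```text
clock: 10.9
position: [548.0, 95.0, 99.0]
ee_rot: [-0.705, -0.019, 0.708, -0.02]
contact_force: [0.7, -0.7, -1.2]
gripper_width: 68.0
```

```bash
python3 - <<'E'
from h import *
s=st();d(25,73,10,s)
p,_=imaging.get_image("side");cv2.imwrite("pics/s3.png",cv2.resize(p[80:300,140:380],None,fx=2.5,fy=2.5,interpolation=2))
E
```

```text
t 10.9 pos [548.  95.  99.] jaw -86.9 xdir [-0.005 -0.002 -1.   ] F [ 0.7 -0.7 -1.2] w 68.0 board [29.8 75. ]
delta to board(25,73) z10: [ -4.7  -2.2 -89. ]
```

View pics/s3.png

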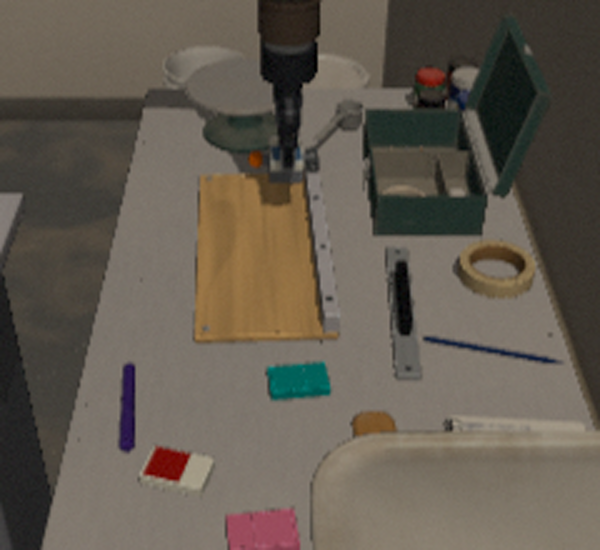

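The blue bar is held above the board at about (285,165) in the picture, with the stop behind it. Lowering it now.

Request:
{"op": "arm_command", "data": {
  "increments": [
    [[0,0,-0.4],[-5,-2,-30],1],
    [[0,0,-0.4],[-5,-2,-55],1],
    [[0,0,-0.4],[-5,-2,-72],1],
    [[0,0,-0.4],[-5,-2,-82],1],
    [[0,0,-0.4],[-5,-2,-87],1]
  ]
}}

```text
clock: 11.45
position: [544.4, 95.8, 11.1]
ee_rot: [-0.706, -0.018, 0.708, -0.02]
contact_force: [0.5, -0.3, -1.5]
gripper_width: 68.0
```

Request:
{"op": "arm_command", "data": {
  "increments": [
    [[0,0,0],[2,0.1,-1],1],
    [[0,0,0],[5,0.2,-1.5],1],
    [[0,0,0],[7,0.3,-1.5],1],
    [[0,0,0],[9,0.4,-1.5],1],
    [[0,0,0],[10,0.5,-1.5],1]
  ]
}}

```text
clock: 11.95
position: [555.0, 96.5, 10.2]
ee_rot: [-0.706, -0.018, 0.708, -0.019]
contact_force: [0.2, 1.1, -1.1]
gripper_width: 68.2
```

Request:
{"op": "arm_command", "data": {
  "increments": [
    [[0,0,0],[1,0,0],1],
    [[0,0,0],[2,0.1,0],1],
    [[0,0,0],[3,0.1,0],1],
    [[0,0,0],[4,0.2,0],1],
    [[0,0,0],[4,0.2,0],1]
  ]
}}

```text
clock: 12.45
position: [557.3, 96.3, 9.8]
ee_rot: [-0.705, -0.018, 0.709, -0.019]
contact_force: [-3.8, 1.3, 1.4]
gripper_width: 68.1
```

Request:
{"op": "arm_command", "data": {
  "increments": [
    [[0,0,0],[1,0,-0.5],1],
    [[0,0,0],[2,0.1,-1],1],
    [[0,0,0],[3,0.1,-1.5],1],
    [[0,0,0],[4,0.2,-1.5],1],
    [[0,0,0],[4,0.2,-1.5],1]
  ]
}}

```text
clock: 12.95
position: [557.4, 96.1, 9.2]
ee_rot: [-0.702, -0.017, 0.712, -0.02]
contact_force: [-13.9, 4.8, 14.5]
gripper_width: 68.2
```

Request:
{"op": "arm_command", "data": {
  "increments": [
    [[0,0,0],[-1,0,0],0.5],
    [[0,0,0],[-1,0,0],0.2],
    [[0,0,0],[-1,0,0],0],
    [[0,0,0],[-1,0,0],0],
    [[0,0,0],[-1,0,0],0]
  ]
}}

```text
clock: 13.45
position: [557.0, 96.1, 9.1]
ee_rot: [-0.702, -0.017, 0.711, -0.02]
contact_force: [0.1, -0.5, -0.6]
gripper_width: 85.3
```

Request:
{"op": "arm_command", "data": {
  "increments": [
    [[0,0,0],[0,0,20],0],
    [[0,0,0],[0,0,50],0],
    [[0,0,0],[0,0,90],0.5],
    [[0,0,0],[0,0,110],1],
    [[0,0,0],[0,0,110],1]
  ]
}}

```text
clock: 13.95
position: [559.6, 96.9, 122.9]
ee_rot: [-0.705, -0.018, 0.709, -0.019]
contact_force: [1.5, -0.3, 0.7]
gripper_width: 44.0
```

```bash
python3 - <<'E'
from h import *
s=st();d(-14,148,85,s);d(36,-10,60,s)
E
```

```text
t 13.9 pos [559.6  96.9 122.9] jaw -87.0 xdir [-0.005 -0.001 -1.   ] F [ 1.5 -0.3  0.7] w 44.0 board [41.5 76.3]
delta to board(-14,148) z85: [-58.8  69.  -37.9]
delta to board(36,-10) z60: [ -1.5 -86.5 -62.9]
```

Request:
{"op": "arm_command", "data": {
  "increments": [
    [[0,0,0],[-20,23,0],1],
    [[0,0,0],[-40,46,0],1],
    [[0,0,0],[-58,69,-10],1],
    [[0,0,0],[-58,69,-30],1],
    [[0,0,0],[-58,69,-45],1]
  ]
}}

```text
clock: 14.45
position: [500.5, 166.3, 76.3]
ee_rot: [-0.705, -0.018, 0.709, -0.02]
contact_force: [0.6, -0.4, -0.9]
gripper_width: -0.4
```

Request:
{"op": "arm_command", "data": {
  "increments": [
    [[0,0,0],[0,0,-4],1],
    [[0,0,0],[0,0,-8],1],
    [[0,0,0],[0,0,-12],1],
    [[0,0,0],[0,0,-16],1],
    [[0,0,0],[0,0,-18],1]
  ]
}}

```text
clock: 14.95
position: [500.9, 166.3, 61.7]
ee_rot: [-0.705, -0.019, 0.709, -0.02]
contact_force: [-11.2, -0.1, 30.8]
gripper_width: 0.4
```

Request:
{"op": "arm_command", "data": {
  "increments": [
    [[0,0,0],[0,0,30],1],
    [[0,0,0],[0,-10,45],1],
    [[0,0,0],[20,-50,45],1],
    [[0,0,0],[40,-90,45],1],
    [[0,0,0],[58,-135,45],1]
  ]
}}

```text
clock: 15.45
position: [560.3, 30.4, 107.6]
ee_rot: [-0.706, -0.019, 0.708, -0.021]
contact_force: [0.1, -0.7, 0.5]
gripper_width: 0.1
```

Request:
{"op": "arm_command", "data": {
  "increments": [
    [[0,0,0],[0,0,-30],1],
    [[0,0,0],[0,0,-60],1],
    [[0,0,0],[0,0,-75],1],
    [[0,0,0],[0,0,-85],1],
    [[0,0,0],[0,0,-89],1]
  ]
}}

```text
clock: 15.95
position: [560.2, 30.3, 18.0]
ee_rot: [-0.706, -0.019, 0.708, -0.021]
contact_force: [-0.2, 0.1, -1.1]
gripper_width: -0.2
```

```bash
python3 - <<'E'
from h import *
s=st();d(38,55.5,17,s)
p,_=imaging.get_image("top");q,_=imaging.get_image("side");a=cv2.resize(p[130:250,110:370],(520,240),interpolation=2);b=cv2.resize(q[100:220,190:310],(480,480),interpolation=2)
im=np.zeros((480,800,3),np.uint8);im[:480,320:]=b;im[:148,:320]=cv2.resize(a,(320,148));cv2.imwrite("pics/c4.png",im)
E
```

```text
t 15.9 pos [560.2  30.3  18. ] jaw -86.8 xdir [-0.003 -0.002 -1.   ] F [-0.2  0.1 -1.1] w -0.2 board [39.   9.7]
delta to board(38,55.5) z17: [-3.2 45.7 -1. ]
```

View pics/c4.png

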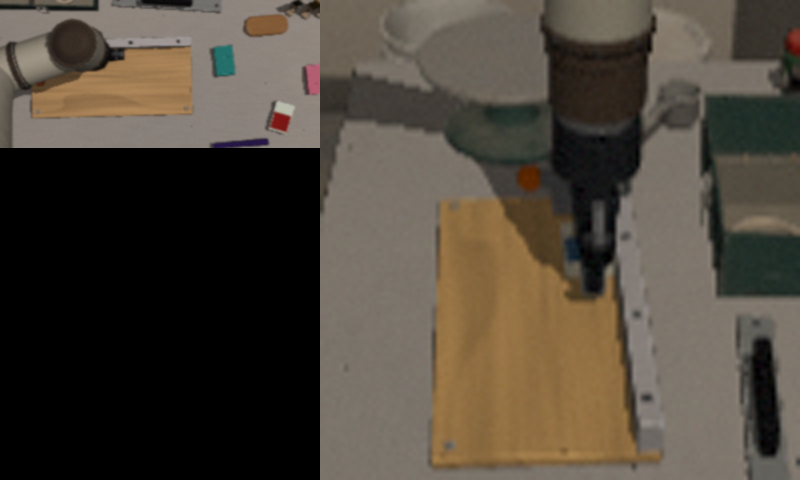

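The bar lies by the fence, with the fingers just in front of its -y end (about (595,270) in the picture). Pushing it to the stop.

Request:
{"op": "arm_command", "data": {
  "increments": [
    [[0,0,0],[-0.4,8,0],1],
    [[0,0,0],[-0.8,16,0],1],
    [[0,0,0],[-1.2,25,0],1],
    [[0,0,0],[-1.6,33,0],1],
    [[0,0,0],[-1.8,38,0],1]
  ]
}}

```text
clock: 16.55
position: [559.2, 69.4, 19.6]
ee_rot: [-0.706, -0.02, 0.707, -0.021]
contact_force: [-0.1, -3.8, 4.9]
gripper_width: 0.4
```

Request:
{"op": "arm_command", "data": {
  "increments": [
    [[0,0,0],[-0.1,2,0],1],
    [[0,0,0],[-0.2,4,0],1],
    [[0,0,0],[-0.3,6,0],1],
    [[0,0,0],[-0.4,8,0],1],
    [[0,0,0],[-0.5,9,0],1]
  ]
}}

```text
clock: 17.05
position: [558.7, 78.3, 19.6]
ee_rot: [-0.706, -0.02, 0.707, -0.021]
contact_force: [0.2, -1.8, 3.5]
gripper_width: -0.2
```

Request:
{"op": "arm_command", "data": {
  "increments": [
    [[0,0,0],[0,1,0],1],
    [[0,0,0],[0,2,0],1],
    [[0,0,0],[-0.1,3,0],1],
    [[0,0,0],[-0.1,3,0],1],
    [[0,0,0],[-0.1,3,0],1]
  ]
}}

```text
clock: 17.55
position: [558.7, 81.4, 19.7]
ee_rot: [-0.706, -0.02, 0.707, -0.021]
contact_force: [0.2, -2.0, 2.1]
gripper_width: 0.1
```

Request:
{"op": "arm_command", "data": {
  "increments": [
    [[0,0,0],[0,1.5,0],1],
    [[0,0,0],[-0.1,3,0],1],
    [[0,0,0],[-0.2,4,0],1],
    [[0,0,0],[-0.2,5,0],1],
    [[0,0,0],[-0.2,5,0],1]
  ]
}}

```text
clock: 18.05
position: [557.7, 84.3, 19.6]
ee_rot: [-0.705, -0.019, 0.708, -0.022]
contact_force: [0.7, -10.3, 5.2]
gripper_width: 0.1
```

```bash
python3 - <<'E'
from h import *
s=st()
q,_=imaging.get_image("side");cv2.imwrite("pics/s5.png",cv2.resize(q[110:200,200:320],(800,600),interpolation=2))
E
```

```text
t 18.1 pos [557.7  84.3  19.6] jaw -86.7 xdir [-0.004 -0.005 -1.   ] F [  0.7 -10.3   5.2] w 0.1 board [39.1 63.8]
```

View pics/s5.png

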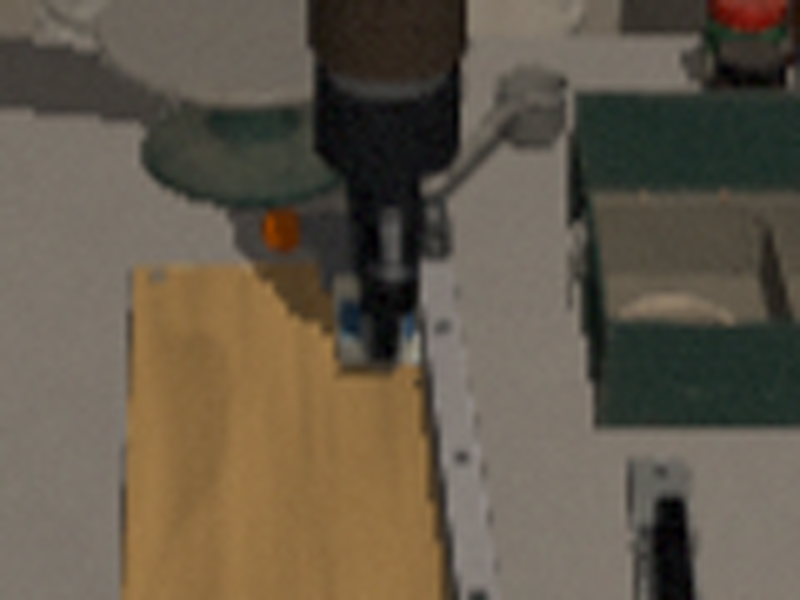

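The blue bar is against the stop, with 10 N of contact, and the stop blade behind it. Next is the red bar.

Request:
{"op": "arm_command", "data": {
  "increments": [
    [[0,0,0],[0.2,-4,0],1],
    [[0,0,0],[0.2,-4,30],1],
    [[0,0,0],[0.2,-4,60],0.5],
    [[0,0,0],[0.2,-4,85],0],
    [[0,0,0],[0.2,-4,90],0]
  ]
}}

```text
clock: 18.6
position: [559.7, 81.5, 112.5]
ee_rot: [0.708, 0.02, -0.706, 0.021]
contact_force: [0.1, -0.2, -0.6]
gripper_width: 43.2
```

Request:
{"op": "arm_command", "data": {
  "increments": [
    [[0,0,-7.4],[-8.6,-32,0],0],
    [[0,0,-14.8],[-17,-64,0],0],
    [[0,0,-22.2],[-25.7,-95,0],0],
    [[0,0,-29.5],[-34,-127,0],0],
    [[0,0,-36.8],[-42.7,-159,0],0]
  ]
}}

```text
clock: 19.1
position: [516.0, -78.2, 111.3]
ee_rot: [-0.677, 0.206, 0.677, 0.204]
contact_force: [0.5, -0.0, -0.7]
gripper_width: 85.3
```

Request:
{"op": "arm_command", "data": {
  "increments": [
    [[0,0,-7.4],[-8.6,-32,0],0],
    [[0,0,-14.8],[-17,-64,0],0],
    [[0,0,-22.2],[-25.7,-95,0],0],
    [[0,0,-29.5],[-34,-127,0],0],
    [[0,0,-36.8],[-42.7,-159,0],0]
  ]
}}

```text
clock: 19.6
position: [472.5, -237.9, 110.0]
ee_rot: [-0.575, 0.411, 0.577, 0.409]
contact_force: [0.4, -0.1, -0.2]
gripper_width: 85.5
```

Request:
{"op": "arm_command", "data": {
  "increments": [
    [[0,0,-7.4],[-8.6,-32,0],0],
    [[0,0,-14.8],[-17,-64,0],0],
    [[0,0,-22.2],[-25.7,-95,0],0],
    [[0,0,-29.5],[-34,-127,0],0],
    [[0,0,-36.8],[-42.7,-159,0],0]
  ]
}}

```text
clock: 20.1
position: [429.1, -397.4, 108.5]
ee_rot: [-0.414, 0.572, 0.418, 0.571]
contact_force: [0.4, 0.0, -0.2]
gripper_width: 85.6
```

```bash
python3 - <<'E'
from h import *
s=st();print(np.array([429.5,-396.8,-3])-s["position"], np.round(s["joints"],2))
p,dd=imaging.get_image("side");q,_=imaging.get_image("top")
bars("side",p,dict(red=(186,240,250,300)));bars("top",q,dict(red=(322,200,360,250)))
cv2.imwrite("pics/t6.png",cv2.resize(q[100:270,100:400],(780,442),interpolation=2))
E
```

```text
t 20.1 pos [ 429.1 -397.4  108.5] jaw 162.0 xdir [-0.004  0.003 -1.   ] F [ 0.4  0.  -0.2] w 85.6 board [-112.1 -411.3]
[   0.41160291    0.61770081 -111.54339243] [-0.47  0.43 -0.25 -0.   -0.89  0.16]
red
side [240. 291.] xy 509.3 -478.1 short 45.3 long 45.4 longdir 92.4 deg
side [210. 267.] xy 427.8 -397.8 short 44.9 long 68.3 longdir 74.8 deg
red
top [351. 212.] xy 467.3 -433.8 short 49.0 long 73.5 longdir 152.1 deg
```

View pics/t6.png

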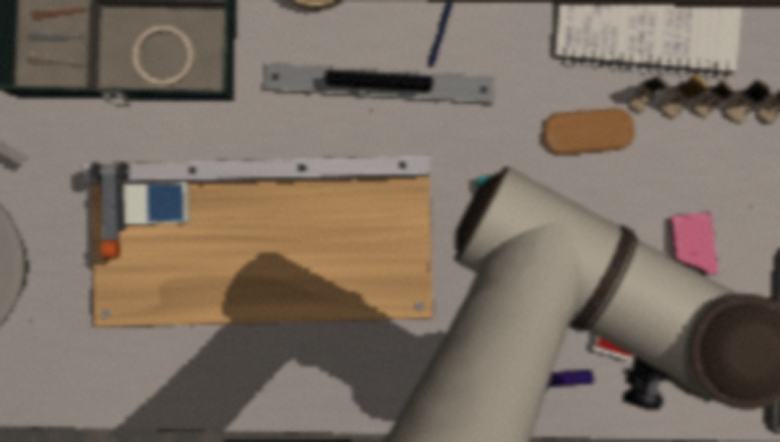

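The blue bar sits squarely by the fence at the stop (about (155,203)), and the gripper is over the red bar. Descending.

Request:
{"op": "arm_command", "data": {
  "increments": [
    [[0,0,1],[0,0.5,-40],0],
    [[0,0,1],[0,0.5,-75],0],
    [[0,0,1],[0,0.5,-95],0],
    [[0,0,1],[0,0.5,-107],0],
    [[0,0,1],[0,0.5,-111],0]
  ]
}}

```text
clock: 20.7
position: [428.0, -397.6, -4.4]
ee_rot: [-0.418, 0.569, 0.424, 0.567]
contact_force: [0.0, 0.1, 0.7]
gripper_width: 85.5
```

Request:
{"op": "arm_command", "data": {
  "increments": [
    [[0,0,0],[0,0,0],0.2],
    [[0,0,0],[0,0,0],0.4],
    [[0,0,0],[0,0,0],0.6],
    [[0,0,0],[0,0,0],1],
    [[0,0,0],[0,0,0],1]
  ]
}}

```text
clock: 21.2
position: [428.5, -397.7, -3.7]
ee_rot: [-0.419, 0.569, 0.423, 0.567]
contact_force: [0.6, 0.4, 2.3]
gripper_width: 68.2
```

Request:
{"op": "arm_command", "data": {
  "increments": [
    [[0,0,0],[0,0,10],1],
    [[0,0,0],[0,0,30],1],
    [[0,0,0],[0,0,60],1],
    [[0,0,0],[0,0,90],1],
    [[0,0,0],[0,0,100],1]
  ]
}}

```text
clock: 21.7
position: [430.1, -398.9, 100.4]
ee_rot: [-0.421, 0.568, 0.421, 0.568]
contact_force: [0.6, -0.3, -0.7]
gripper_width: 68.1
```

```bash
python3 - <<'E'
from h import *
s=st();d(25,5,90,s)
E
```

```text
t 21.7 pos [ 430.1 -398.9  100.4] jaw 163.1 xdir [ 0. -0. -1.] F [ 0.6 -0.3 -0.7] w 68.1 board [-111.2 -412.9]
delta to board(25,5) z90: [116.4 423.8 -10.4]
```

Request:
{"op": "arm_command", "data": {
  "increments": [
    [[0,0,7.3],[7.8,28,0],1],
    [[0,0,14.6],[15.5,56,0],1],
    [[0,0,21.9],[23.3,85,0],1],
    [[0,0,29.2],[31,113,0],1],
    [[0,0,36.5],[38.8,141,0],1]
  ]
}}

```text
clock: 22.2
position: [468.5, -256.7, 100.0]
ee_rot: [-0.578, 0.406, 0.579, 0.406]
contact_force: [1.2, -0.5, -2.0]
gripper_width: 67.9
```

Request:
{"op": "arm_command", "data": {
  "increments": [
    [[0,0,7.3],[7.8,28,0],1],
    [[0,0,14.6],[15.5,56,0],1],
    [[0,0,21.9],[23.3,85,0],1],
    [[0,0,29.2],[31,113,0],1],
    [[0,0,36.5],[38.8,141,0],1]
  ]
}}

```text
clock: 22.7
position: [506.9, -114.5, 99.8]
ee_rot: [-0.677, 0.203, 0.678, 0.203]
contact_force: [-0.0, 0.1, -0.7]
gripper_width: 68.3
```

Request:
{"op": "arm_command", "data": {
  "increments": [
    [[0,0,7.3],[7.8,28,0],1],
    [[0,0,14.6],[15.5,56,0],1],
    [[0,0,21.9],[23.3,85,0],1],
    [[0,0,29.2],[31,113,0],1],
    [[0,0,36.5],[38.8,141,0],1]
  ]
}}

```text
clock: 23.2
position: [545.4, 27.6, 99.4]
ee_rot: [-0.706, -0.021, 0.708, -0.022]
contact_force: [1.1, -0.3, -0.7]
gripper_width: 68.4
```

```bash
python3 - <<'E'
from h import *
s=st();d(25,5,10,s)
E
```

```text
t 23.2 pos [545.4  27.6  99.4] jaw -86.5 xdir [-0.002 -0.001 -1.   ] F [ 1.1 -0.3 -0.7] w 68.4 board [24.1  7.7]
delta to board(25,5) z10: [  1.   -2.7 -89.4]
```

Request:
{"op": "arm_command", "data": {
  "increments": [
    [[0,0,-0.8],[1,-4,-30],1],
    [[0,0,-0.8],[1,-4,-55],1],
    [[0,0,-0.8],[1,-4,-72],1],
    [[0,0,-0.8],[1,-4,-82],1],
    [[0,0,-0.8],[1,-4,-88],1]
  ]
}}

```text
clock: 23.7
position: [545.9, 23.3, 10.4]
ee_rot: [-0.706, -0.016, 0.708, -0.017]
contact_force: [0.1, 0.6, -0.7]
gripper_width: 68.3
```

Request:
{"op": "arm_command", "data": {
  "increments": [
    [[0,0,0],[2,0.1,-1],1],
    [[0,0,0],[5,0.2,-1.5],1],
    [[0,0,0],[7,0.3,-1.5],1],
    [[0,0,0],[9,0.4,-1.5],1],
    [[0,0,0],[10,0.5,-1.5],1]
  ]
}}

```text
clock: 24.2
position: [556.5, 23.9, 9.5]
ee_rot: [-0.706, -0.016, 0.708, -0.017]
contact_force: [-0.4, 0.1, -1.1]
gripper_width: 68.2
```

Request:
{"op": "arm_command", "data": {
  "increments": [
    [[0,0,0],[1,0,0],1],
    [[0,0,0],[2,0.1,0],1],
    [[0,0,0],[3,0.1,0],1],
    [[0,0,0],[4,0.2,0],1],
    [[0,0,0],[4,0.2,0],1]
  ]
}}

```text
clock: 24.7
position: [560.7, 24.2, 9.5]
ee_rot: [-0.706, -0.016, 0.708, -0.017]
contact_force: [-0.2, 0.7, -1.5]
gripper_width: 68.2
```

Request:
{"op": "arm_command", "data": {
  "increments": [
    [[0,0,0],[1,0,-0.3],1],
    [[0,0,0],[2,0.1,-0.6],1],
    [[0,0,0],[3,0.1,-1],1],
    [[0,0,0],[4,0.2,-1],1],
    [[0,0,0],[4,0.2,-1],1]
  ]
}}

```text
clock: 25.2
position: [561.6, 24.0, 8.4]
ee_rot: [-0.704, -0.015, 0.71, -0.017]
contact_force: [-7.7, 3.5, 6.0]
gripper_width: 68.4
```

Request:
{"op": "arm_command", "data": {
  "increments": [
    [[0,0,0],[1,0,0],1],
    [[0,0,0],[2,0.1,0],1],
    [[0,0,0],[3,0.1,0],1],
    [[0,0,0],[3,0.2,0],1],
    [[0,0,0],[3,0.2,0],1]
  ]
}}

```text
clock: 25.7
position: [561.6, 24.0, 8.5]
ee_rot: [-0.701, -0.014, 0.712, -0.016]
contact_force: [-8.9, 2.9, 7.4]
gripper_width: 68.3
```

Request:
{"op": "arm_command", "data": {
  "increments": [
    [[0,0,0],[-1,0,0],0.5],
    [[0,0,0],[-1,0,0],0.2],
    [[0,0,0],[-1,0,0],0],
    [[0,0,0],[-1,0,0],0],
    [[0,0,0],[-1,0,0],0]
  ]
}}

```text
clock: 26.2
position: [561.1, 24.0, 8.4]
ee_rot: [-0.702, -0.014, 0.712, -0.016]
contact_force: [0.1, -0.3, -0.8]
gripper_width: 85.2
```

Request:
{"op": "arm_command", "data": {
  "increments": [
    [[0,0,0],[0,0,20],0],
    [[0,0,0],[0,0,50],0],
    [[0,0,0],[0,0,70],0.6],
    [[0,0,0],[0,-25,70],1],
    [[0,0,0],[0,-52,70],1]
  ]
}}

```text
clock: 26.7
position: [562.0, -27.8, 79.6]
ee_rot: [-0.703, -0.015, 0.711, -0.017]
contact_force: [0.4, -0.9, -0.2]
gripper_width: 43.9
```

Request:
{"op": "arm_command", "data": {
  "increments": [
    [[0,0,0],[0,0,0],1],
    [[0,0,0],[0,0,-25],1],
    [[0,0,0],[0,0,-45],1],
    [[0,0,0],[0,0,-55],1],
    [[0,0,0],[0,0,-61],1]
  ]
}}

```text
clock: 27.2
position: [561.9, -27.6, 17.7]
ee_rot: [-0.702, -0.015, 0.711, -0.017]
contact_force: [0.2, -0.4, -0.2]
gripper_width: -0.1
```

```bash
python3 - <<'E'
from h import *
s=st();d(38,-6,17.5,s)
q,_=imaging.get_image("side");cv2.imwrite("pics/s7.png",cv2.resize(q[110:215,190:330],(800,600),interpolation=2))
E
```

```text
t 27.2 pos [561.9 -27.6  17.7] jaw -87.4 xdir [-0.013 -0.003 -1.   ] F [ 0.2 -0.4 -0.2] w -0.1 board [ 37.9 -48.2]
delta to board(38,-6) z17.5: [-1.9 42.1 -0.2]
```

View pics/s7.png

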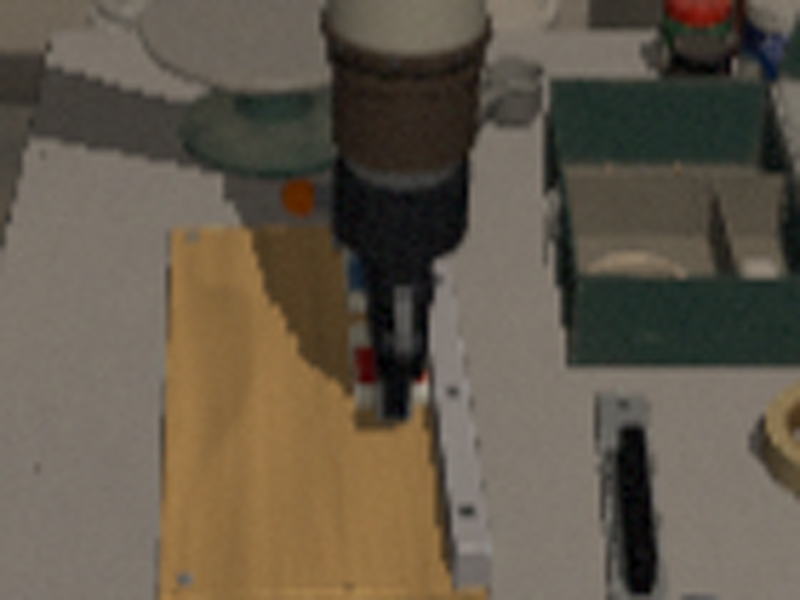

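The red bar lies against the fence behind the fingers, with a gap to the blue bar. Pushing.

Request:
{"op": "arm_command", "data": {
  "increments": [
    [[0,0,0],[-0.4,8,0],1],
    [[0,0,0],[-0.8,16,0],1],
    [[0,0,0],[-1.2,25,0],1],
    [[0,0,0],[-1.6,33,0],1],
    [[0,0,0],[-1.8,37,0],1]
  ]
}}

```text
clock: 27.75
position: [559.7, 9.4, 17.8]
ee_rot: [-0.702, -0.015, 0.712, -0.018]
contact_force: [1.2, -14.6, 1.9]
gripper_width: 0.1
```

Request:
{"op": "arm_command", "data": {
  "increments": [
    [[0,0,0],[-0.1,2,0],1],
    [[0,0,0],[-0.2,4,0],1],
    [[0,0,0],[-0.3,6,0],1],
    [[0,0,0],[-0.3,7,0],1],
    [[0,0,0],[-0.3,7,0],1]
  ]
}}

```text
clock: 28.25
position: [558.2, 10.1, 18.3]
ee_rot: [-0.7, -0.013, 0.714, -0.021]
contact_force: [4.3, -28.5, 1.4]
gripper_width: 0.1
```

Request:
{"op": "arm_command", "data": {
  "increments": [
    [[0,0,0],[0,1,0],1],
    [[0,0,0],[-0.1,2,0],1],
    [[0,0,0],[-0.1,3,0],1],
    [[0,0,0],[-0.1,3,0],1],
    [[0,0,0],[-0.1,3,0],1]
  ]
}}

```text
clock: 28.75
position: [557.5, 9.5, 18.7]
ee_rot: [-0.699, -0.011, 0.715, -0.023]
contact_force: [3.2, -16.8, 0.7]
gripper_width: 0.0
```

Request:
{"op": "arm_command", "data": {
  "increments": [
    [[0,0,0],[0.2,-5,0],1],
    [[0,0,0],[0.2,-5,30],1],
    [[0,0,0],[0.2,-5,70],1],
    [[0,0,0],[-10,-45,110],1],
    [[0,0,0],[-20,-90,110],1]
  ]
}}

```text
clock: 29.25
position: [541.7, -77.6, 133.7]
ee_rot: [-0.703, -0.013, 0.711, -0.024]
contact_force: [2.0, -0.1, -0.1]
gripper_width: -0.2
```

Request:
{"op": "arm_command", "data": {
  "increments": [
    [[0,0,0],[-10,-45,0],1],
    [[0,0,0],[-20,-90,0],1],
    [[0,0,0],[-30,-130,0],1],
    [[0,0,0],[-30,-150,0],1],
    [[0,0,0],[-30,-150,0],1]
  ]
}}

```text
clock: 29.75
position: [511.5, -229.4, 133.8]
ee_rot: [-0.703, -0.012, 0.71, -0.023]
contact_force: [-0.6, 1.5, 0.4]
gripper_width: -0.0
```

```bash
python3 - <<'E'
from h import *
s=st()
q,_=imaging.get_image("side");p,_=imaging.get_image("top")
im=np.zeros((600,800,3),np.uint8);im[:320,:800]=cv2.resize(p[148:196,130:250],(800,320),interpolation=2);im[320:,:400]=cv2.resize(q[120:190,220:320],(400,280),interpolation=2)
cv2.imwrite("pics/c8.png",im);np.savez("c8.npz",p=p,q=q)
E
```

```text
t 29.8 pos [ 511.5 -229.4  133.8] jaw -87.2 xdir [-0.009 -0.016 -1.   ] F [-0.6  1.5  0.4] w -0.0 board [ -21.9 -247.4]
```

View pics/c8.png

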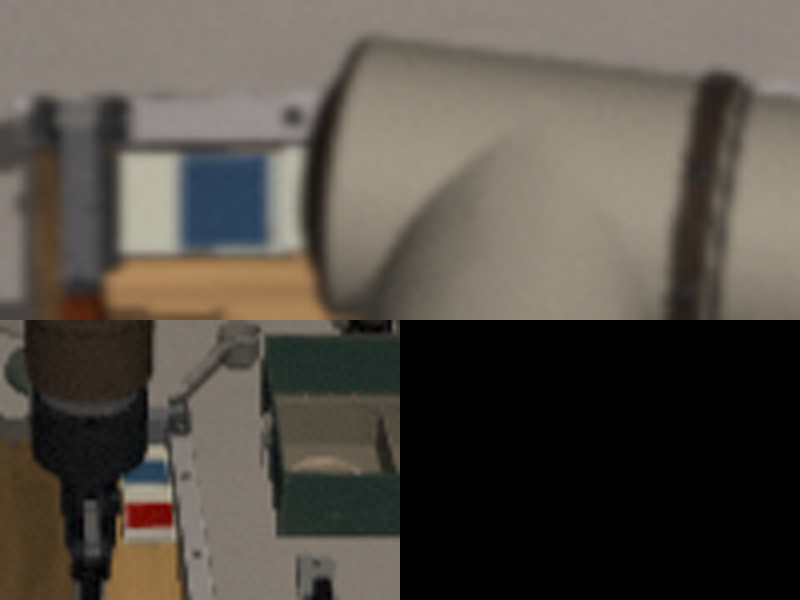

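Request:
{"op": "arm_command", "data": {
  "increments": [
    [[0,0,0],[-30,-40,10],0.5],
    [[0,0,0],[-60,-80,20],0.5],
    [[0,0,0],[-90,-120,30],0.5],
    [[0,0,0],[-110,-160,40],0.5],
    [[0,0,0],[-130,-200,50],0.5]
  ]
}}

```text
clock: 30.35
position: [381.6, -427.4, 184.6]
ee_rot: [-0.704, -0.014, 0.71, -0.025]
contact_force: [1.8, -0.2, -0.0]
gripper_width: 42.6
```

```bash
python3 - <<'E'
from h import *
s=st()
q,_=imaging.get_image("side");p,_=imaging.get_image("top")
im=np.zeros((600,800,3),np.uint8);im[:320,:800]=cv2.resize(p[148:196,130:250],(800,320),interpolation=2);im[320:,:400]=cv2.resize(q[120:190,220:320],(400,280),interpolation=2);im[320:,400:]=cv2.resize(p[100:240,130:330],(400,280),interpolation=2)
cv2.imwrite("pics/c9.png",im);np.savez("c9.npz",p=p,q=q)
E
```

```text
t 30.4 pos [ 381.6 -427.4  184.6] jaw -86.9 xdir [-0.009 -0.016 -1.   ] F [ 1.8 -0.2 -0. ] w 42.6 board [-160.9 -439. ]
```

View pics/c9.png

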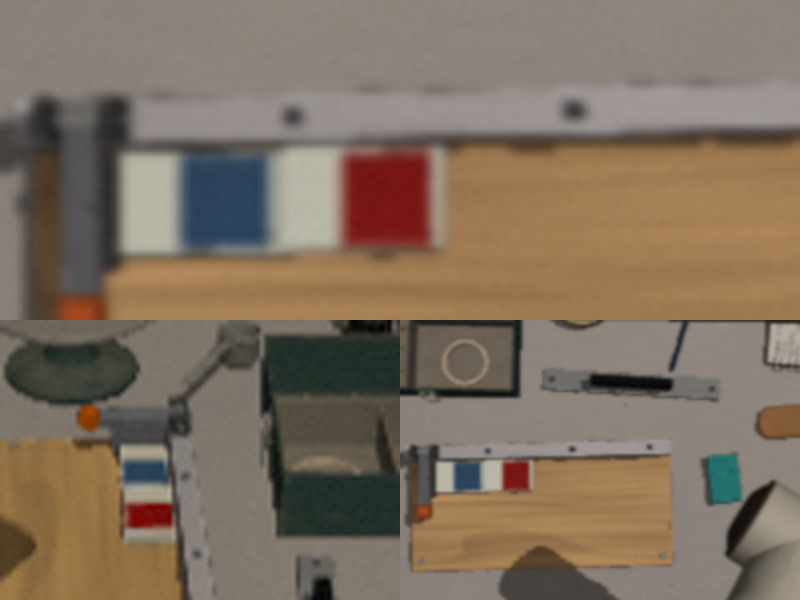

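The row looks contiguous: its white ends are at u≈147.7 and 196.7 in the full picture. Checking it in numbers.

```bash
python3 - <<'E'
from h import *
f=np.load("c9.npz");p=f["p"]
print("ends",toB(ray("top",147.7,178,26)),toB(ray("top",196.5,178,26)))
S=cv2.cvtColor(p,cv2.COLOR_BGR2HSV)[...,1].astype(float)
def cross(l,a,b,th):
    for i in range(a,b):
        if (l[i]-th)*(l[i+1]-th)<0: return i+(th-l[i])/(l[i+1]-l[i])
for lab,us in(("blue",(149,151,154)),("bluepatch",(160,163,166)),("redw",(174,176,178)),("redpatch",(184,187,190))):
    for u in us:
        col=p[:,u].astype(float); # front edge: bar->wood using B channel 
        if "patch" in lab: continue
        c=cross(col[:,0],180,190,115);b=None
        if c: print(lab,u,"front",np.round(toB(ray("top",u,c,26)),1))
print("V col 151",p[163:190,151].tolist())
for v in(174,178,182):
    l=p[v,:,0].astype(float);c=cross(l,192,202,115);print("row",v,l[144:152],"end",c and np.round(toB(ray("top",c,v,26)),1))
q=f["q"];blobs("top",p,((cv2.cvtColor(p,cv2.COLOR_BGR2HSV)[...,2]<45)&(np.arange(384)[:,None]<145)&(np.arange(384)[:,None]>118)&(np.arange(512)>200)&(np.arange(512)<300)),38,60)
E
```

```text
ends [ 36.19069683 138.4879747 ] [32.67207834 -2.03701161]
blue 149 front [ 14.2 135.1]
blue 151 front [ 13.9 129.3]
blue 154 front [ 13.7 120.7]
redw 174 front [13.4 63.1]
redw 176 front [13.6 57.4]
V col 151 [[133, 136, 143], [137, 138, 145], [138, 137, 146], [137, 138, 146], [138, 139, 147], [127, 129, 137], [94, 96, 103], [92, 101, 105], [144, 160, 164], [161, 178, 182], [163, 181, 184], [163, 180, 184], [163, 180, 183], [164, 181, 184], [165, 181, 184], [165, 181, 185], [164, 180, 185], [163, 180, 183], [163, 180, 183], [164, 181, 184], [165, 181, 185], [165, 180, 184], [151, 166, 169], [96, 115, 128], [82, 119, 153], [90, 134, 174], [93, 137, 177]]
row 174 [ 70.  52.  48.  75. 128. 157. 162. 163.] end [44.4  3. ]
row 178 [ 68.  53.  47.  76. 129. 158. 163. 165.] end [32.8  3.1]
row 182 [ 73.  56.  47.  74. 130. 157. 165. 164.] end [21.2  3. ]
top [245. 131.] xy 691.7 -118.8 short 17.1 long 115.2 longdir 177.7 deg
```

Request:
{"op": "arm_command", "data": {
  "increments": [
    [[0.2,-0.1,0],[8.6,34,0],0.18],
    [[0.4,-0.2,0],[17,69,0],0.18],
    [[0.6,-0.3,0],[26,103,0],0.18],
    [[0.8,-0.4,-0.2],[34,138,0],0.18],
    [[0.9,-0.5,-0.4],[43,172,0],0.18]
  ]
}}

```text
clock: 30.95
position: [424.7, -255.2, 185.2]
ee_rot: [0.707, 0.015, -0.706, 0.016]
contact_force: [0.8, 0.4, 0.1]
gripper_width: 70.0
```

Request:
{"op": "arm_command", "data": {
  "increments": [
    [[0,0,0],[8.6,34,0],0.18],
    [[0,0,0],[17,69,0],0.18],
    [[0,0,0],[26,103,0],0.18],
    [[0,0,0],[34,138,0],0.18],
    [[0,0,0],[43,172,0],0.18]
  ]
}}

```text
clock: 31.45
position: [467.6, -79.8, 185.2]
ee_rot: [0.708, 0.016, -0.706, 0.017]
contact_force: [-0.0, -1.0, 0.8]
gripper_width: 70.1
```

Request:
{"op": "arm_command", "data": {
  "increments": [
    [[0,0,0],[8.6,34,0],0.18],
    [[0,0,0],[17,69,-20],0.18],
    [[0,0,0],[26,103,-40],0.18],
    [[0,0,0],[34,138,-60],0.18],
    [[0,0,0],[43,172,-80],0.18]
  ]
}}

```text
clock: 31.95
position: [509.9, 95.5, 104.6]
ee_rot: [0.708, 0.017, -0.706, 0.018]
contact_force: [0.5, -0.8, -0.0]
gripper_width: 69.8
```

```bash
python3 - <<'E'
from h import *
s=st();d(-8,70,9,s)
E
```

```text
t 31.9 pos [509.9  95.5 104.6] jaw -87.2 xdir [ 0.002 -0.001 -1.   ] F [ 0.5 -0.8 -0. ] w 69.8 board [-8.2 77.3]
delta to board(-8,70) z9: [  0.5  -7.3 -95.6]
```

Request:
{"op": "arm_command", "data": {
  "increments": [
    [[0,0,0],[0.5,-7.3,-30],0.18],
    [[0,0,0],[0.5,-7.3,-60],0.18],
    [[0,0,0],[0.5,-7.3,-80],0.18],
    [[0,0,0],[0.5,-7.3,-90],0.18],
    [[0,0,0],[0.5,-7.3,-95],0.18]
  ]
}}

```text
clock: 32.45
position: [509.7, 89.2, 8.9]
ee_rot: [0.707, 0.018, -0.707, 0.019]
contact_force: [0.2, 0.4, 0.7]
gripper_width: 69.7
```

Request:
{"op": "arm_command", "data": {
  "increments": [
    [[0,0,0],[2,0.1,0],0.18],
    [[0,0,0],[4,0.2,0],0.18],
    [[0,0,0],[6,0.3,0],0.18],
    [[0,0,0],[8,0.4,0],0.18],
    [[0,0,0],[10,0.5,0],0.18]
  ]
}}

```text
clock: 32.95
position: [520.3, 89.8, 9.5]
ee_rot: [0.708, 0.018, -0.706, 0.019]
contact_force: [-0.1, -0.9, -0.7]
gripper_width: 70.0
```

Request:
{"op": "arm_command", "data": {
  "increments": [
    [[0,0,0],[1,0,0],0.18],
    [[0,0,0],[2,0.1,0],0.18],
    [[0,0,0],[3,0.1,0],0.18],
    [[0,0,0],[4,0.2,0],0.18],
    [[0,0,0],[4,0.2,0],0.18]
  ]
}}

```text
clock: 33.45
position: [523.4, 89.5, 9.2]
ee_rot: [-0.707, -0.017, 0.707, -0.019]
contact_force: [-3.1, -0.2, 2.3]
gripper_width: 70.1
```

Request:
{"op": "arm_command", "data": {
  "increments": [
    [[0,0,0],[1.5,0,0],0.18],
    [[0,0,0],[3,0.1,0],0.18],
    [[0,0,0],[4.5,0.1,0],0.18],
    [[0,0,0],[6,0.2,0],0.18],
    [[0,0,0],[6,0.2,0],0.18]
  ]
}}

```text
clock: 33.95
position: [523.8, 88.4, 8.5]
ee_rot: [-0.703, -0.015, 0.711, -0.019]
contact_force: [-14.6, 4.7, 10.3]
gripper_width: 69.8
```

Request:
{"op": "arm_command", "data": {
  "increments": [
    [[0,0,0],[2,0,0],0.18],
    [[0,0,0],[2,0.1,0],0.18],
    [[0,0,0],[2,0.1,0],0.18],
    [[0,0,0],[2,0.1,0],0.18],
    [[0,0,0],[2,0.1,0],0.18]
  ]
}}

```text
clock: 34.45
position: [523.6, 88.1, 8.2]
ee_rot: [-0.701, -0.015, 0.713, -0.019]
contact_force: [-7.2, 1.5, 5.6]
gripper_width: 69.8
```

Request:
{"op": "arm_command", "data": {
  "increments": [
    [[0,0,0],[-6,-0.3,0],0.18],
    [[0,0,0],[-12,-0.6,0],0.18],
    [[0,0,0],[-12,-0.6,30],0.18],
    [[0,0,0],[-12,-0.6,60],0.7],
    [[0,0,0],[-12,-0.6,70],1]
  ]
}}

```text
clock: 34.95
position: [513.9, 88.4, 81.2]
ee_rot: [-0.704, -0.016, 0.71, -0.018]
contact_force: [0.6, -0.5, 0.2]
gripper_width: 42.0
```

```bash
python3 - <<'E'
from h import *
s=st();d(38,-25,80,s);d(38,-25,18,s)
E
```

```text
t 35.0 pos [513.9  88.4  81.2] jaw -87.2 xdir [-0.009 -0.004 -1.   ] F [ 0.6 -0.5  0.2] w 42.0 board [-4.5 70. ]
delta to board(38,-25) z80: [ 47.  -92.9  -1.2]
delta to board(38,-25) z18: [ 47.  -92.9 -63.2]
```

Now the end push. I'll apply it nearer the fence, so the bar tends to stay flush.

Request:
{"op": "arm_command", "data": {
  "increments": [
    [[0,0,0],[16,-31,0],1],
    [[0,0,0],[31,-62,0],1],
    [[0,0,0],[47,-95,0],1],
    [[0,0,0],[47,-95,-20],1],
    [[0,0,0],[47,-95,-45],1]
  ]
}}

```text
clock: 35.45
position: [562.4, -7.5, 36.3]
ee_rot: [-0.705, -0.015, 0.709, -0.017]
contact_force: [-0.5, 0.4, -0.6]
gripper_width: -0.1
```

Request:
{"op": "arm_command", "data": {
  "increments": [
    [[0,0,0],[0,0,-12],1],
    [[0,0,0],[0,0,-18],1],
    [[0,0,0],[-0.3,6,-18],1],
    [[0,0,0],[-0.5,11,-18],1],
    [[0,0,0],[-0.7,14,-18],1]
  ]
}}

```text
clock: 35.95
position: [562.4, 7.5, 19.2]
ee_rot: [-0.706, -0.016, 0.708, -0.018]
contact_force: [-0.3, -1.2, 0.3]
gripper_width: 0.0
```

Request:
{"op": "arm_command", "data": {
  "increments": [
    [[0,0,0],[-0.1,1,0],1],
    [[0,0,0],[-0.1,2,0],1],
    [[0,0,0],[-0.1,3,0],1],
    [[0,0,0],[-0.2,4,0],1],
    [[0,0,0],[-0.2,4,0],1]
  ]
}}

```text
clock: 36.45
position: [562.4, 11.5, 19.6]
ee_rot: [-0.706, -0.016, 0.708, -0.018]
contact_force: [-1.0, -0.8, 2.9]
gripper_width: 0.3
```

Request:
{"op": "arm_command", "data": {
  "increments": [
    [[0,0,0],[-0.1,1,0],1],
    [[0,0,0],[-0.1,2,0],1],
    [[0,0,0],[-0.1,3,0],1],
    [[0,0,0],[-0.2,4,0],1],
    [[0,0,0],[-0.2,4,0],1]
  ]
}}

```text
clock: 36.95
position: [562.1, 14.3, 19.6]
ee_rot: [-0.706, -0.015, 0.708, -0.018]
contact_force: [0.4, -5.2, 1.4]
gripper_width: 0.1
```

Request:
{"op": "arm_command", "data": {
  "increments": [
    [[0,0,0],[-0.1,1,0],1],
    [[0,0,0],[-0.1,2,0],1],
    [[0,0,0],[-0.1,3,0],1],
    [[0,0,0],[-0.2,4,0],1],
    [[0,0,0],[-0.2,4,0],1]
  ]
}}

```text
clock: 37.45
position: [561.3, 14.7, 19.6]
ee_rot: [-0.705, -0.014, 0.709, -0.02]
contact_force: [2.8, -15.7, 1.4]
gripper_width: -0.2
```

Request:
{"op": "arm_command", "data": {
  "increments": [
    [[0,0,0],[0.3,-6,0],1],
    [[0,0,0],[0.3,-6,40],0.6],
    [[0,0,0],[0,-6,75],0.18],
    [[0,0,0],[-25,30,75],0.18],
    [[0,0,0],[-51,72,75],0.18]
  ]
}}

```text
clock: 37.95
position: [510.6, 87.1, 95.5]
ee_rot: [-0.706, -0.013, 0.708, -0.017]
contact_force: [0.7, 1.7, -0.5]
gripper_width: 57.8
```

Request:
{"op": "arm_command", "data": {
  "increments": [
    [[0.2,-0.4,0],[0,0,0],0.18],
    [[0.2,-0.4,0],[0,0,-30],0.18],
    [[0.2,-0.4,0],[0,0,-60],0.18],
    [[0.2,-0.4,0],[0,0,-80],0.18],
    [[0.2,-0.4,0],[0,0,-86],0.18]
  ]
}}

```text
clock: 38.45
position: [509.1, 86.4, 7.1]
ee_rot: [-0.707, -0.013, 0.707, -0.017]
contact_force: [0.5, 0.5, 0.5]
gripper_width: 70.2
```

Request:
{"op": "arm_command", "data": {
  "increments": [
    [[0,0,0],[3,0.1,0],0.18],
    [[0,0,0],[6,0.2,0],0.18],
    [[0,0,0],[9,0.4,0],0.18],
    [[0,0,0],[11,0.5,0],0.18],
    [[0,0,0],[12,0.6,0],0.18]
  ]
}}

```text
clock: 38.95
position: [521.8, 87.1, 7.9]
ee_rot: [0.707, 0.014, -0.707, 0.016]
contact_force: [0.1, 0.3, -0.9]
gripper_width: 69.9
```

Request:
{"op": "arm_command", "data": {
  "increments": [
    [[0,0,0],[1,0,0],0.18],
    [[0,0,0],[2,0.1,0],0.18],
    [[0,0,0],[3,0.1,0],0.18],
    [[0,0,0],[4,0.2,0],0.18],
    [[0,0,0],[5,0.2,0],0.18]
  ]
}}

```text
clock: 39.45
position: [523.9, 86.6, 7.5]
ee_rot: [-0.705, -0.013, 0.709, -0.017]
contact_force: [-9.5, 2.4, 7.4]
gripper_width: 69.9
```

Request:
{"op": "arm_command", "data": {
  "increments": [
    [[0,0,0],[-8,-0.4,0],0.18],
    [[0,0,0],[-14,-0.7,0],0.18],
    [[0,0,0],[-14,-0.7,50],0.18],
    [[0,0,0],[-14,-0.7,95],0.18],
    [[0,0,0],[-25,-35,110],0.18]
  ]
}}

```text
clock: 39.95
position: [503.7, 54.5, 122.5]
ee_rot: [0.709, 0.016, -0.705, 0.018]
contact_force: [1.7, -0.7, -0.6]
gripper_width: 70.2
```

Request:
{"op": "arm_command", "data": {
  "increments": [
    [[0,0,0],[-10,-45,0],0],
    [[0,0,0],[-20,-90,0],0],
    [[0,0,0],[-30,-135,0],0],
    [[0,0,0],[-40,-180,0],0],
    [[0,0,0],[-50,-220,0],0]
  ]
}}

```text
clock: 40.45
position: [453.1, -167.3, 122.7]
ee_rot: [0.71, 0.016, -0.704, 0.018]
contact_force: [0.2, 0.0, -0.5]
gripper_width: 85.6
```

Request:
{"op": "arm_command", "data": {
  "increments": [
    [[0,0,0],[-10,-45,0],0],
    [[0,0,0],[-20,-90,0],0],
    [[0,0,0],[-30,-135,0],0],
    [[0,0,0],[-40,-180,0],0],
    [[0,0,0],[-50,-220,0],0]
  ]
}}

```text
clock: 40.95
position: [402.5, -389.5, 122.8]
ee_rot: [0.71, 0.015, -0.704, 0.018]
contact_force: [0.1, -0.9, -0.1]
gripper_width: 85.4
```

```bash
python3 - <<'E'
from h import *
s=st();d(-14,148,90,s)
q,_=imaging.get_image("side");p,_=imaging.get_image("top")
im=np.zeros((600,800,3),np.uint8);im[:320,:800]=cv2.resize(p[148:196,130:250],(800,320),interpolation=2);im[320:,:400]=cv2.resize(q[120:190,220:320],(400,280),interpolation=2);im[320:,400:]=cv2.resize(p[100:240,130:330],(400,280),interpolation=2)
cv2.imwrite("pics/c10.png",im);np.savez("c10.npz",p=p,q=q)
E
```

```text
t 41.0 pos [ 402.5 -389.5  122.8] jaw -87.3 xdir [ 0.01  -0.004 -1.   ] F [ 0.1 -0.9 -0.1] w 85.4 board [-138.3 -402.1]
delta to board(-14,148) z90: [ 98.2 555.3 -32.8]
```

View pics/c10.png

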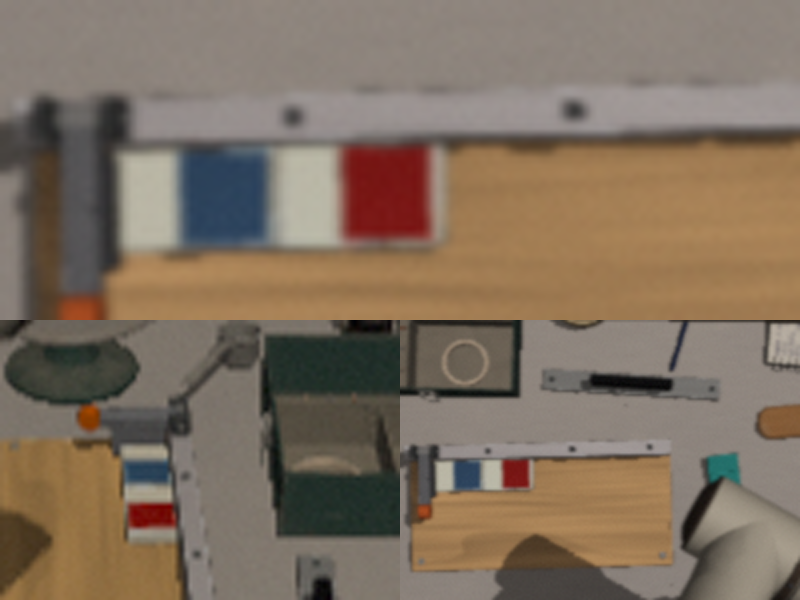

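```bash
python3 - <<'E'
from h import *
for fn in("c9.npz","c10.npz"):
  f=np.load(fn)
  for n,k in(("top","p"),("side","q")):
    p=f[k];H=cv2.cvtColor(p,cv2.COLOR_BGR2HSV).astype(int);h,s=H[...,0],H[...,1]
    W=np.zeros(h.shape,bool)
    if n=="top":W[165:192,140:205]=1
    else:W[145:182,240:275]=1
    for c,m in(("blue",(h>95)&(h<125)&(s>90)),("red",((h<6)|(h>172))&(s>130))):
        v,u=np.nonzero(m&W);w=s[v,u]
        r=blobs(n,p,m&W,26,20,False)
        print(fn,n,c,len(u),np.round(toB(ray(n,u.mean(),v.mean(),26)),2),[np.round(x,1) for x in r])
E
```

```text
c9.npz top blue 135 [36.12 94.62] [array([552.4, 114.7,  28.8,  34.7,   1.7])]
c9.npz top red 167 [34.65 23.77] [array([555.3,  44.2,  31.7,  37.7,   1.6])]
c9.npz side blue 41 [36.12 93.21] [array([5.538e+02, 1.138e+02, 2.010e+01, 3.660e+01, 3.000e-01])]
c9.npz side red 66 [36.13 22.44] [array([5.569e+02, 4.300e+01, 3.100e+01, 3.570e+01, 3.000e-01])]
c10.npz top blue 142 [37.86 94.48] [array([555.2, 114.8,  28.8,  34.9,   1.7])]
c10.npz top red 167 [37.76 23.71] [array([558.2,  44.3,  31.7,  37.7,   1.6])]
c10.npz side blue 41 [37.93 93.63] [array([5.540e+02, 1.138e+02, 2.010e+01, 3.690e+01, 3.000e-01])]
c10.npz side red 71 [37.6  22.15] [array([5.586e+02, 4.300e+01, 3.100e+01, 3.910e+01, 3.000e-01])]
```

```bash
python3 - <<'E'
from h import *
acc=[]
for i in range(6):
    p,_=imaging.get_image("top");acc.append(p.astype(float))
p=np.mean(acc,0); v=slice(174,181)
def edge(ch,a,b):
    out=[]
    for r in range(174,182):
        l=p[r,a:b,ch]; g=np.abs(np.diff(l)); out.append(np.round(toB(ray("top",a+.5+(g*np.arange(len(g))).sum()/g.sum(),r,26))[1],2))
    return np.median(out)
# red channel for blue patch & green for red patch
print("blue patch",edge(2,151,164),edge(2,163,176-4),"red patch",edge(1,176,188),edge(1,187,195+0))
print(p[178,144:202].round(0).astype(int).tolist())
E
```

```text
blue patch 113.19999999999999 75.58500000000001 red patch 43.105000000000004 7.695
[[68, 66, 68], [54, 53, 54], [52, 52, 54], [82, 89, 92], [134, 148, 151], [159, 176, 179], [165, 182, 185], [166, 182, 186], [165, 182, 185], [165, 181, 185], [165, 182, 185], [160, 174, 176], [141, 144, 140], [112, 99, 86], [94, 72, 51], [91, 66, 44], [91, 66, 44], [91, 66, 44], [91, 66, 44], [92, 67, 44], [93, 68, 45], [93, 68, 46], [93, 68, 45], [92, 68, 45], [92, 67, 46], [98, 80, 66], [116, 118, 113], [138, 149, 151], [158, 171, 173], [167, 181, 184], [167, 182, 186], [167, 183, 186], [166, 183, 186], [167, 183, 185], [167, 184, 186], [162, 178, 184], [137, 151, 171], [85, 95, 145], [38, 42, 126], [22, 24, 122], [21, 23, 121], [21, 23, 121], [21, 23, 122], [20, 23, 122], [21, 23, 122], [22, 24, 122], [22, 23, 122], [20, 23, 121], [22, 24, 121], [38, 42, 127], [86, 94, 146], [131, 144, 164], [122, 141, 156], [92, 123, 150], [80, 120, 154], [80, 120, 156], [80, 121, 157], [80, 121, 158]]
```

The measured patch pitch is about 69.7 mm, so the bars touch. Both bars are at x≈37.7, so they are flush. Next I'll flip the stop up.

Request:
{"op": "arm_command", "data": {
  "increments": [
    [[0,0,0],[6.6,37,0],0],
    [[0,0,0],[13,74,0],0],
    [[0,0,0],[20,111,0],0],
    [[0,0,0],[26,148,0],0],
    [[0,0,0],[33,184,0],0]
  ]
}}

```text
clock: 41.85
position: [436.7, -199.8, 123.2]
ee_rot: [0.71, 0.017, -0.704, 0.019]
contact_force: [0.0, 0.1, 0.3]
gripper_width: 85.4
```

Request:
{"op": "arm_command", "data": {
  "increments": [
    [[0,0,0],[6.6,37,0],0],
    [[0,0,0],[13,74,0],0],
    [[0,0,0],[20,111,0],0],
    [[0,0,0],[26,148,0],0],
    [[0,0,0],[33,184,0],0]
  ]
}}

```text
clock: 42.35
position: [469.4, -13.1, 123.7]
ee_rot: [0.711, 0.018, -0.703, 0.02]
contact_force: [0.3, 0.0, -0.4]
gripper_width: 85.4
```

Request:
{"op": "arm_command", "data": {
  "increments": [
    [[0,0,0],[6.6,37,0],0],
    [[0,0,0],[13,74,0],0],
    [[0,0,0],[20,111,0],0],
    [[0,0,0],[26,148,0],0],
    [[0,0,0],[33,180,0],0]
  ]
}}

```text
clock: 42.85
position: [501.8, 169.8, 124.1]
ee_rot: [0.711, 0.019, -0.703, 0.021]
contact_force: [1.1, 0.6, -0.2]
gripper_width: 85.6
```

```bash
python3 - <<'E'
from h import *
s=st();d(-14,148,33,s)
E
```

```text
t 42.9 pos [501.8 169.8 124.1] jaw -86.7 xdir [ 0.011 -0.002 -1.   ] F [ 1.1  0.6 -0.2] w 85.6 board [-12.7 151.9]
delta to board(-14,148) z33: [ -1.1  -4.  -91.1]
```

Request:
{"op": "arm_command", "data": {
  "increments": [
    [[0,0.5,-0.6],[-1,-4,-30],0],
    [[0,0.5,-0.6],[-1,-4,-55],0],
    [[0,0.5,-0.6],[-1,-4,-75],0],
    [[0,0.5,-0.6],[-1,-4,-86],0],
    [[0,0.5,-0.6],[-1,-4,-90],0]
  ]
}}

```text
clock: 43.35
position: [500.1, 166.2, 33.3]
ee_rot: [0.707, 0.016, -0.707, 0.018]
contact_force: [-0.1, -0.7, 0.2]
gripper_width: 85.7
```

Request:
{"op": "arm_command", "data": {
  "increments": [
    [[0,0,0],[0,0,0],0.3],
    [[0,0,0],[0,0,0],0.6],
    [[0,0,0],[0,0,0],1],
    [[0,0,0],[0,0,0],1],
    [[0,0,0],[0,0,0],1]
  ]
}}

```text
clock: 43.85
position: [500.3, 166.0, 33.9]
ee_rot: [0.708, 0.016, -0.706, 0.018]
contact_force: [0.5, -2.4, 3.1]
gripper_width: 15.2
```

Request:
{"op": "arm_command", "data": {
  "increments": [
    [[0,0,0],[0,0,0],1],
    [[0,0,0],[0,0,0],1],
    [[0,0,0],[0,0,0],1],
    [[0,0,0],[0,0,0],1],
    [[0,0,0],[0,0,0],1]
  ]
}}

```text
clock: 44.35
position: [500.4, 165.9, 34.0]
ee_rot: [0.708, 0.016, -0.706, 0.018]
contact_force: [-0.1, -1.5, 2.0]
gripper_width: 15.4
```

Request:
{"op": "arm_command", "data": {
  "increments": [
    [[0,0,0],[1.4,0.1,15.5],1],
    [[0,0,0],[5.7,0.3,30.4],1],
    [[0,0,0],[12.6,0.6,44.3],1],
    [[0,0,0],[22,1,56.6],1],
    [[0,0,0],[33.4,1.6,67.1],1]
  ]
}}

```text
clock: 44.85
position: [530.0, 167.1, 98.6]
ee_rot: [-0.704, -0.015, 0.71, -0.018]
contact_force: [-3.0, 3.6, -8.9]
gripper_width: 15.1
```

Request:
{"op": "arm_command", "data": {
  "increments": [
    [[0,0,0],[13.2,0.6,8.1],1],
    [[0,0,0],[27.7,1.3,13.7],1],
    [[0,0,0],[43,2,16.6],1],
    [[0,0,0],[58.5,2.8,16.5],1],
    [[0,0,0],[73.8,3.5,13.6],1]
  ]
}}

```text
clock: 45.35
position: [602.0, 170.5, 113.5]
ee_rot: [-0.703, -0.014, 0.711, -0.019]
contact_force: [-6.0, 0.9, 9.2]
gripper_width: 15.0
```

Request:
{"op": "arm_command", "data": {
  "increments": [
    [[0,0,0],[2,0,-0.5],1],
    [[0,0,0],[3,0,-1],1],
    [[0,0,0],[3,0,-1],1],
    [[0,0,0],[3,0,-1],1],
    [[0,0,0],[3,0,-1],1]
  ]
}}

```text
clock: 45.85
position: [604.2, 170.5, 113.0]
ee_rot: [-0.702, -0.014, 0.712, -0.019]
contact_force: [-3.6, 1.3, 6.4]
gripper_width: 14.8
```

Request:
{"op": "arm_command", "data": {
  "increments": [
    [[0,0,0],[0,0,0],0.6],
    [[0,0,0],[0,0,0],0.2],
    [[0,0,0],[0,0,0],0.2],
    [[0,0,0],[0,0,40],0.2],
    [[0,0,0],[0,0,80],0.2]
  ]
}}

```text
clock: 46.35
position: [603.7, 170.1, 192.3]
ee_rot: [-0.701, -0.014, 0.713, -0.019]
contact_force: [0.1, 0.1, 0.4]
gripper_width: 68.2
```

Request:
{"op": "arm_command", "data": {
  "increments": [
    [[0,0,-6.3],[6,-19,0],0.5],
    [[0,0,-12.6],[12,-38,0],0.5],
    [[0,0,-19],[17,-58,0],0.5],
    [[0,0,-25.3],[23,-77,0],0.5],
    [[0,0,-31.6],[29,-96,0],0.5]
  ]
}}

```text
clock: 46.85
position: [633.0, 73.4, 192.1]
ee_rot: [-0.678, 0.179, 0.691, 0.177]
contact_force: [-0.2, -0.1, 0.2]
gripper_width: 42.8
```

Request:
{"op": "arm_command", "data": {
  "increments": [
    [[0,0,-6.3],[6,-19,0],0.5],
    [[0,0,-12.6],[12,-38,0],0.5],
    [[0,0,-19],[17,-58,0],0.5],
    [[0,0,-25.3],[23,-77,0],0.5],
    [[0,0,-31.6],[29,-96,0],0.5]
  ]
}}

```text
clock: 47.35
position: [662.3, -23.5, 191.7]
ee_rot: [-0.603, 0.358, 0.615, 0.36]
contact_force: [0.7, 0.8, 0.7]
gripper_width: 42.9
```

Request:
{"op": "arm_command", "data": {
  "increments": [
    [[0,0,-6.3],[6,-19,0],0.5],
    [[0,0,-12.6],[12,-38,0],0.5],
    [[0,0,-19],[17,-58,0],0.5],
    [[0,0,-25.3],[23,-77,0],0.5],
    [[0,0,-31.6],[29,-96,0],0.5]
  ]
}}

```text
clock: 47.85
position: [691.6, -120.4, 191.3]
ee_rot: [-0.481, 0.51, 0.493, 0.515]
contact_force: [0.9, -0.4, 0.8]
gripper_width: 42.6
```

```bash
python3 - <<'E'
from h import *
s=st()
q,dq=imaging.get_image("side");p,dp=imaging.get_image("top")
for n,im in(("side",q),("top",p)):
    H=cv2.cvtColor(im,cv2.COLOR_BGR2HSV)
    m=(H[...,2]<45);w=np.zeros_like(m)
    if n=="side":w[170:235,285:320]=1
    else:w[115:145,195:300]=1
    blobs(n,im,m&w,38,40)
im=np.zeros((600,800,3),np.uint8);im[:,:400]=cv2.resize(q[90:240,210:330],(400,500),interpolation=2).repeat(1,0)[:600] if 0 else cv2.resize(q[90:240,220:320],(400,600),interpolation=2)
im[:280,400:]=cv2.resize(p[100:240,130:330],(400,280),interpolation=2)
cv2.imwrite("pics/c11.png",im)
E
```

```text
t 47.9 pos [ 691.6 -120.4  191.3] jaw 177.1 xdir [-0.007  0.017 -1.   ] F [ 0.9 -0.4  0.8] w 42.6 board [ 163.2 -147. ]
side [301. 199.] xy 691.5 -138.9 short 17.7 long 140.3 longdir 177.6 deg
top [245. 128.] xy 701.9 -118.6 short 72.2 long 114.8 longdir 1.3 deg
```

View pics/c11.png

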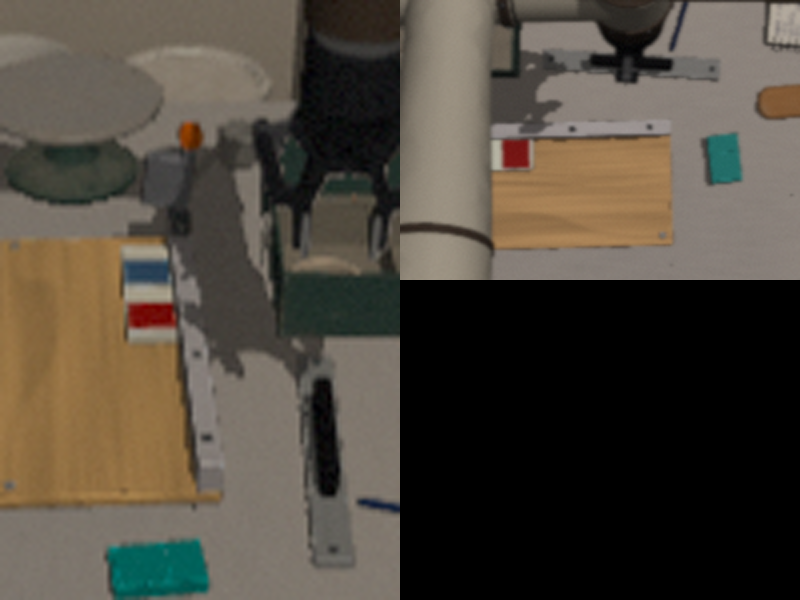

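The stop leans back up, with its disc at about (190,135) in the picture, and the row is intact. The straightedge hasn't moved, so I'm picking it up.

Request:
{"op": "arm_command", "data": {
  "increments": [
    [[-0.5,-0.2,0.4],[0,1,-40],0.5],
    [[-1,-0.4,0.7],[0,1,-80],0.5],
    [[-1,-0.4,0.7],[0,1,-120],0.5],
    [[-1,-0.4,0.7],[0,1.5,-155],0.5],
    [[-1,-0.4,0.7],[0,1.5,-173],0.5]
  ]
}}

```text
clock: 48.45
position: [689.2, -119.6, 13.6]
ee_rot: [-0.489, 0.511, 0.492, 0.507]
contact_force: [-0.1, -0.6, 0.6]
gripper_width: 42.8
```

Request:
{"op": "arm_command", "data": {
  "increments": [
    [[0,0,0],[0,0,-4],0.5],
    [[0,0,0],[0,0,-4],0.7],
    [[0,0,0],[0,0,-4],1],
    [[0,0,0],[0,0,-4],1],
    [[0,0,0],[0,0,-4],1]
  ]
}}

```text
clock: 48.95
position: [690.1, -119.4, 11.3]
ee_rot: [-0.49, 0.51, 0.492, 0.508]
contact_force: [0.5, 0.1, 1.8]
gripper_width: 13.2
```

Request:
{"op": "arm_command", "data": {
  "increments": [
    [[0,0,0],[0,0,10],1],
    [[0,0,0],[0,0,30],1],
    [[0,0,0],[0,0,60],1],
    [[0,0,0],[0,0,85],1],
    [[0,0,0],[0,0,95],1]
  ]
}}

```text
clock: 49.45
position: [691.2, -119.6, 109.9]
ee_rot: [-0.491, 0.509, 0.49, 0.509]
contact_force: [0.7, -0.1, -3.2]
gripper_width: 13.2
```

```bash
python3 - <<'E'
from h import *
s=st();d(-12,50,110,s);d(-12,50,29,s)
E
```

```text
t 49.5 pos [ 691.2 -119.6  109.9] jaw 177.9 xdir [ 0.001 -0.001 -1.   ] F [ 0.7 -0.1 -3.2] w 13.2 board [ 162.8 -146.2]
delta to board(-12,50) z110: [-1.839e+02  1.877e+02  1.000e-01]
delta to board(-12,50) z29: [-183.9  187.7  -80.9]
```

Request:
{"op": "arm_command", "data": {
  "increments": [
    [[0,0,1],[-36,-1.6,0],1],
    [[0,0,2],[-72,-3.3,0],1],
    [[0,0,3],[-108,-5,0],1],
    [[0,0,4],[-144,-6.6,0],1],
    [[0,0,4.8],[-175,-8.2,0],1]
  ]
}}

```text
clock: 49.95
position: [513.1, -127.9, 109.2]
ee_rot: [-0.511, 0.488, 0.512, 0.488]
contact_force: [0.7, 0.0, -3.0]
gripper_width: 13.3
```

Request:
{"op": "arm_command", "data": {
  "increments": [
    [[0,0,0],[-1.8,39,0],1],
    [[0,0,0],[-3.6,78,-10],1],
    [[0,0,0],[-5.4,117,-20],1],
    [[0,0,0],[-7.2,156,-30],1],
    [[0,0,0],[-9.2,194,-40],1]
  ]
}}

```text
clock: 50.45
position: [502.9, 67.3, 68.7]
ee_rot: [-0.511, 0.489, 0.512, 0.487]
contact_force: [1.1, 0.3, -3.5]
gripper_width: 13.0
```

```bash
python3 - <<'E'
from h import *
s=st();d(-12,50,25,s)
q,dq=imaging.get_image("side")
cv2.imwrite("pics/s12.png",cv2.resize(q[90:240,190:330],(560,600),interpolation=2))
E
```

```text
t 50.5 pos [502.9  67.3  68.7] jaw -177.3 xdir [-0.002 -0.    -1.   ] F [ 1.1  0.3 -3.5] w 13.0 board [-16.5  49.4]
delta to board(-12,50) z25: [  4.4   0.8 -43.7]
```

View pics/s12.png

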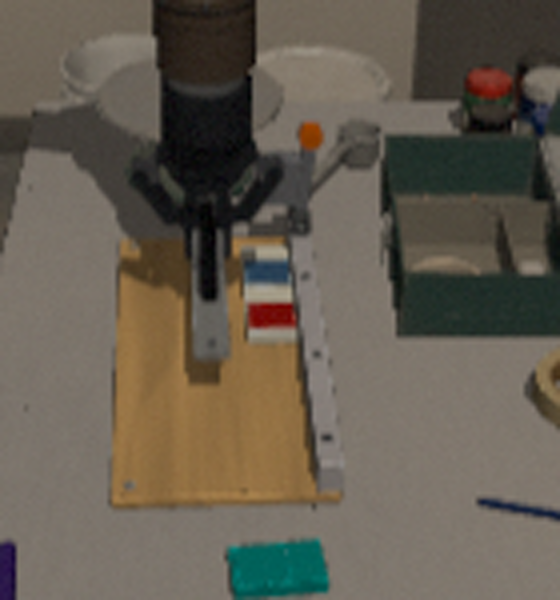

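The straightedge hangs level in front of the row, with its end at (208,345) in the picture and the stop up. Lowering it, then closing in on the bars.

Request:
{"op": "arm_command", "data": {
  "increments": [
    [[0,0,0],[2,1,-15],1],
    [[0,0,0],[2,1,-28],1],
    [[0,0,0],[2,1,-37],1],
    [[0,0,0],[2,1,-42],1],
    [[0,0,0],[2,1,-44],1]
  ]
}}

```text
clock: 51.0
position: [504.4, 71.7, 23.2]
ee_rot: [-0.512, 0.488, 0.513, 0.486]
contact_force: [-5.3, 0.8, 9.3]
gripper_width: 12.7
```

Request:
{"op": "arm_command", "data": {
  "increments": [
    [[0,0,0],[2,0.1,0],1],
    [[0,0,0],[4,0.2,-0.5],1],
    [[0,0,0],[6,0.3,-1],1],
    [[0,0,0],[8,0.4,-1],1],
    [[0,0,0],[9,0.4,-1],1]
  ]
}}

```text
clock: 51.5
position: [511.8, 71.5, 23.2]
ee_rot: [-0.511, 0.489, 0.514, 0.485]
contact_force: [-8.2, 1.9, 8.6]
gripper_width: 13.3
```

Request:
{"op": "arm_command", "data": {
  "increments": [
    [[0,0,0],[1,0,0],1],
    [[0,0,0],[2,0.1,0],1],
    [[0,0,0],[3,0.1,0],1],
    [[0,0,0],[4,0.2,0],1],
    [[0,0,0],[4,0.2,0],1]
  ]
}}

```text
clock: 52.0
position: [515.8, 71.7, 23.3]
ee_rot: [-0.511, 0.49, 0.514, 0.485]
contact_force: [-0.7, 0.6, 0.9]
gripper_width: 13.0
```

Request:
{"op": "arm_command", "data": {
  "increments": [
    [[0,0,0],[1,0,0],1],
    [[0,0,0],[2,0.1,0],1],
    [[0,0,0],[3,0.1,0],1],
    [[0,0,0],[4,0.2,0],1],
    [[0,0,0],[4,0.2,0],1]
  ]
}}

```text
clock: 52.5
position: [520.0, 71.8, 23.2]
ee_rot: [-0.511, 0.49, 0.514, 0.485]
contact_force: [-1.7, -0.6, 1.4]
gripper_width: 13.1
```

Request:
{"op": "arm_command", "data": {
  "increments": [
    [[0,0,0],[1,0,0],1],
    [[0,0,0],[2,0.1,0],1],
    [[0,0,0],[3,0.1,0],1],
    [[0,0,0],[3,0.2,0],1],
    [[0,0,0],[3,0.2,0],1]
  ]
}}

```text
clock: 53.0
position: [520.5, 71.7, 23.3]
ee_rot: [-0.51, 0.491, 0.515, 0.484]
contact_force: [-9.1, 2.3, 8.4]
gripper_width: 12.8
```

Request:
{"op": "arm_command", "data": {
  "increments": [
    [[0,0,0],[1.5,0.1,0],1],
    [[0,0,0],[3,0.1,0],1],
    [[0,0,0],[4,0.2,0],1],
    [[0,0,0],[4,0.2,0],1],
    [[0,0,0],[4,0.2,0],1]
  ]
}}

```text
clock: 53.5
position: [520.6, 71.6, 23.4]
ee_rot: [-0.508, 0.494, 0.516, 0.481]
contact_force: [-11.9, 5.3, 11.1]
gripper_width: 12.9
```

Request:
{"op": "arm_command", "data": {
  "increments": [
    [[0,0,0],[0.5,0,0],1],
    [[0,0,0],[0.5,0,0],0.85],
    [[0,0,0],[0.5,0,0],0.7],
    [[0,0,0],[0.5,0,0],0.6],
    [[0,0,0],[0.5,0,0],0.55]
  ]
}}

```text
clock: 54.0
position: [510.4, 69.0, 21.1]
ee_rot: [-0.503, 0.502, 0.52, 0.475]
contact_force: [-23.0, 5.8, 10.7]
gripper_width: 38.5
```

Request:
{"op": "arm_command", "data": {
  "increments": [
    [[0,0,0],[0,0,20],0.55],
    [[0,0,0],[0,0,60],0.55],
    [[0,0,0],[0,0,100],0.55],
    [[0,0,0],[-20,-40,130],0.55],
    [[0,0,0],[-40,-80,130],0.55]
  ]
}}

```text
clock: 54.5
position: [475.1, -10.3, 155.5]
ee_rot: [-0.507, 0.497, 0.518, 0.478]
contact_force: [0.3, -1.0, -0.8]
gripper_width: 38.3
```

Request:
{"op": "arm_command", "data": {
  "increments": [
    [[0,0,0],[-10,-45,0],0.5],
    [[0,0,0],[-20,-90,0],0.5],
    [[0,0,0],[-30,-135,0],0.5],
    [[0,0,0],[-40,-180,0],0.5],
    [[0,0,0],[-50,-220,0],0.5]
  ]
}}

```text
clock: 55.0
position: [426.2, -233.0, 156.3]
ee_rot: [-0.508, 0.496, 0.516, 0.478]
contact_force: [-0.2, 0.7, 0.5]
gripper_width: 42.6
```

Request:
{"op": "arm_command", "data": {
  "increments": [
    [[0,0,0],[-10,-45,0],0.5],
    [[0,0,0],[-20,-90,0],0.5],
    [[0,0,0],[-30,-135,0],0.5],
    [[0,0,0],[-35,-160,0],0.5],
    [[0,0,0],[-35,-160,0],0.5]
  ]
}}

```text
clock: 55.5
position: [391.4, -396.9, 156.2]
ee_rot: [-0.508, 0.497, 0.514, 0.479]
contact_force: [-0.3, 0.6, 0.2]
gripper_width: 42.6
```

```bash
python3 - <<'E'
from h import *
s=st()
acc=[imaging.get_image("top")[0].astype(float) for i in range(4)];p=np.mean(acc,0).astype(np.uint8);q,_=imaging.get_image("side")
im=np.zeros((600,800,3),np.uint8);im[:320,:800]=cv2.resize(p[148:204,120:260],(800,320),interpolation=2);im[320:,:400]=cv2.resize(q[110:180,220:320],(400,280),interpolation=2);im[320:,400:]=cv2.resize(p[100:268,120:360],(400,280),interpolation=2)
cv2.imwrite("pics/c13.png",im);np.savez("c13.npz",p=p,q=q)
H=cv2.cvtColor(p,cv2.COLOR_BGR2HSV).astype(int);h,sa=H[...,0],H[...,1]
for c,m in(("blue",(h>95)&(h<125)&(sa>90)),("red",((h<6)|(h>172))&(sa>130))):
    w=np.zeros_like(m);w[165:192,140:205]=1;v,u=np.nonzero(m&w);print(c,toB(ray("top",u.mean(),v.mean(),26)))
E
```

```text
t 55.5 pos [ 391.4 -396.9  156.2] jaw -177.4 xdir [-0.024 -0.013 -1.   ] F [-0.3  0.6  0.2] w 42.6 board [-149.7 -409. ]
blue [37.73295666 94.54081388]
red [37.76302918 23.7089045 ]
```

View pics/c13.png

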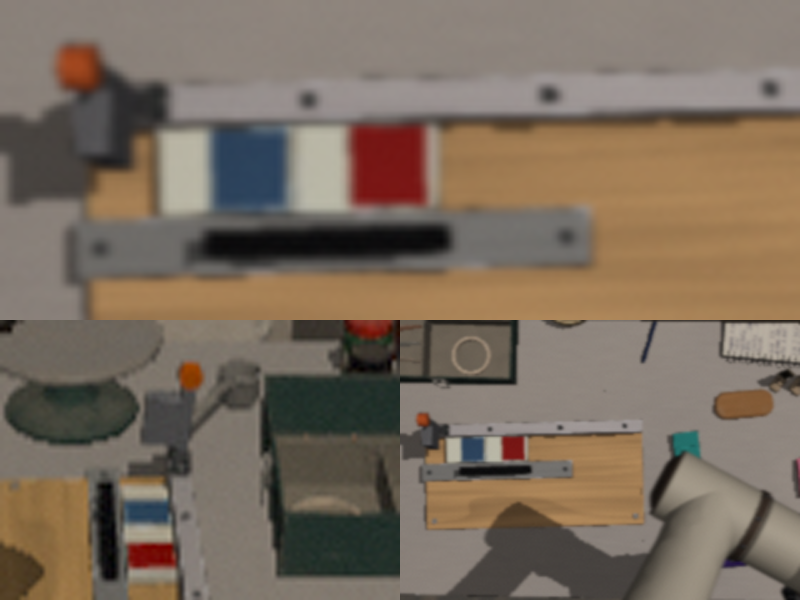

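```bash
cat > se.py <<'E'
from h import *
def meas(p):
    S=cv2.cvtColor(p,cv2.COLOR_BGR2HSV)[...,1].astype(float)
    def cross(l,a,b,th):
        for i in range(a,b):
            if (l[i]-th)*(l[i+1]-th)<0: return i+(th-l[i])/(l[i+1]-l[i])
    for lab,us,a,b,z in(("SE front",range(138,220,2),192,202,20),("SE back beyond row",range(200,221,2),180,190,20),("fence",range(200,250,2),164,174,12)):
        w=np.array([toB(ray("top",u,c,z)) for u in us if (c:=cross(S[:,u],a,b,75))])
        if len(w)<3: print(lab,"few");continue
        k=np.polyfit(w[:,1],w[:,0],1);print(lab,"x at y=0 %.1f, y=70 %.1f, y=140 %.1f, slope %.2f deg, n %d"%(k[1],k[1]+70*k[0],k[1]+140*k[0],np.degrees(k[0]),len(w)))
    # bar front edge at z=26: white->dark line, B channel falling through 130
    for u in(150,152,172,174,176,178):
        l=p[:,u,0].astype(float);c=cross(l,180,190,125);print(u,c and np.round(toB(ray("top",u,c,26)),1),l[180:190].astype(int))
E
python3 - <<'E'
from se import *
meas(np.load("c13.npz")["p"])
E
```

```text
SE front x at y=0 -15.3, y=70 -15.3, y=140 -15.2, slope 0.03 deg, n 40
SE back beyond row x at y=0 14.0, y=70 13.0, y=140 12.0, slope -0.82 deg, n 11
fence x at y=0 60.3, y=70 60.4, y=140 60.5, slope 0.11 deg, n 25
150 [ 14.5 132.2] [165 165 165 163 158 134 114 105 104 104]
152 [ 14.9 126.4] [164 165 165 163 156 130 111 105 103  99]
172 [15.6 68.9] [159 157 156 156 149 104  90  72  36  16]
174 [14.9 63.1] [165 167 167 167 156 113  92  65  30  14]
176 [14.6 57.4] [167 166 166 167 156 116  92  61  27  12]
178 [14.5 51.6] [166 166 167 166 155 116  93  61  27  15]
```

Request:
{"op": "arm_command", "data": {
  "increments": [
    [[0.2,-0.3,0],[6.4,32,0],1],
    [[0.4,-0.6,0],[12.7,64,0],1],
    [[0.6,-0.9,0],[19,97,0],1],
    [[0.7,-1.2,0],[25,129,0],1],
    [[0.75,-1.4,0],[31.7,161,0],1]
  ]
}}

```text
clock: 56.25
position: [423.9, -229.2, 156.9]
ee_rot: [-0.513, 0.486, 0.513, 0.487]
contact_force: [0.1, 0.0, 0.0]
gripper_width: 0.5
```

Request:
{"op": "arm_command", "data": {
  "increments": [
    [[0,0,0],[6.4,32,0],1],
    [[0,0,0],[12.7,64,0],1],
    [[0,0,0],[19,97,0],1],
    [[0,0,0],[25,129,0],1],
    [[0,0,0],[31.7,161,0],1]
  ]
}}

```text
clock: 56.75
position: [455.7, -65.8, 157.4]
ee_rot: [0.514, -0.485, -0.514, -0.487]
contact_force: [0.7, -1.0, 0.4]
gripper_width: -0.3
```

Request:
{"op": "arm_command", "data": {
  "increments": [
    [[0,0,0],[6.4,32,-20],1],
    [[0,0,0],[12.7,64,-40],1],
    [[0,0,0],[19,97,-60],1],
    [[0,0,0],[25,129,-80],1],
    [[0,0,0],[31.7,157,-96],1]
  ]
}}

```text
clock: 57.25
position: [487.0, 93.7, 60.9]
ee_rot: [0.515, -0.484, -0.514, -0.487]
contact_force: [-0.0, -0.5, -0.7]
gripper_width: 0.1
```

```bash
python3 - <<'E'
from h import *
s=st();d(-32,70,15.5,s)
E
```

```text
t 57.2 pos [487.   93.7  60.9] jaw -176.6 xdir [ 0.003  0.002 -1.   ] F [-0.  -0.5 -0.7] w 0.1 board [-31.1  76.6]
delta to board(-32,70) z15.5: [ -0.6  -6.6 -45.4]
```

Request:
{"op": "arm_command", "data": {
  "increments": [
    [[0,0,-0.7],[-1,-6.6,-15],1],
    [[0,0,-0.7],[-1,-6.6,-28],1],
    [[0,0,-0.7],[-1,-6.6,-38],1],
    [[0,0,-0.7],[-1,-6.6,-43],1],
    [[0,0,-0.7],[-1,-6.6,-45],1]
  ]
}}

```text
clock: 57.75
position: [486.0, 87.4, 15.8]
ee_rot: [0.512, -0.487, -0.511, -0.49]
contact_force: [0.4, -0.4, 0.2]
gripper_width: -0.1
```

Request:
{"op": "arm_command", "data": {
  "increments": [
    [[0,0,0],[1,0,0],1],
    [[0,0,0],[2,0.1,0],1],
    [[0,0,0],[3,0.1,0],1],
    [[0,0,0],[4,0.2,0],1],
    [[0,0,0],[5,0.2,0],1]
  ]
}}

```text
clock: 58.25
position: [491.3, 87.6, 16.0]
ee_rot: [0.512, -0.487, -0.511, -0.49]
contact_force: [0.6, -0.3, 0.1]
gripper_width: 0.2
```

Request:
{"op": "arm_command", "data": {
  "increments": [
    [[0,0,0],[1,0,0],1],
    [[0,0,0],[2,0.1,0],1],
    [[0,0,0],[3,0.1,0],1],
    [[0,0,0],[4,0.2,0],1],
    [[0,0,0],[4,0.2,0],1]
  ]
}}

```text
clock: 58.75
position: [495.4, 87.8, 16.0]
ee_rot: [0.512, -0.487, -0.511, -0.49]
contact_force: [0.1, -0.7, 0.3]
gripper_width: 0.2
```

Request:
{"op": "arm_command", "data": {
  "increments": [
    [[0,0,0],[1,0,0],1],
    [[0,0,0],[2,0.1,0],1],
    [[0,0,0],[3,0.1,0],1],
    [[0,0,0],[4,0.2,0],1],
    [[0,0,0],[4,0.2,0],1]
  ]
}}

```text
clock: 59.25
position: [498.3, 87.7, 15.8]
ee_rot: [-0.511, 0.488, 0.512, 0.489]
contact_force: [-4.5, 0.3, 2.7]
gripper_width: 0.3
```

Request:
{"op": "arm_command", "data": {
  "increments": [
    [[0,0,0],[1,0,0],1],
    [[0,0,0],[2,0.1,0],1],
    [[0,0,0],[2,0.1,0],1],
    [[0,0,0],[2,0.1,0],1],
    [[0,0,0],[2,0.1,0],1]
  ]
}}

```text
clock: 59.75
position: [498.3, 87.2, 15.5]
ee_rot: [-0.511, 0.489, 0.512, 0.488]
contact_force: [-6.1, 2.5, 3.8]
gripper_width: -0.2
```

Contact is solid. Now I'll retreat, do the final check and hand in.

Request:
{"op": "arm_command", "data": {
  "increments": [
    [[0,0,0],[-6,-0.3,0],1],
    [[0,0,0],[-15,-0.7,0],1],
    [[0,0,0],[-15,-0.7,50],1],
    [[0,0,0],[-20,-10,100],1],
    [[0,0,0],[-30,-50,130],1]
  ]
}}

```text
clock: 60.25
position: [471.6, 40.5, 148.2]
ee_rot: [0.513, -0.485, -0.512, -0.489]
contact_force: [1.1, 0.1, 0.6]
gripper_width: -0.0
```

Request:
{"op": "arm_command", "data": {
  "increments": [
    [[0,0,0],[-8,-45,0],1],
    [[0,0,0],[-16,-90,0],1],
    [[0,0,0],[-24,-135,0],1],
    [[0,0,0],[-32,-180,0],1],
    [[0,0,0],[-40,-225,0],1]
  ]
}}

```text
clock: 60.75
position: [431.2, -186.2, 148.6]
ee_rot: [0.514, -0.484, -0.511, -0.489]
contact_force: [1.8, -0.1, 0.0]
gripper_width: -0.1
```

Request:
{"op": "arm_command", "data": {
  "increments": [
    [[0,0,0],[-8,-45,0],1],
    [[0,0,0],[-16,-90,0],1],
    [[0,0,0],[-24,-135,0],1],
    [[0,0,0],[-32,-180,0],1],
    [[0,0,0],[-32,-180,0],1]
  ]
}}

```text
clock: 61.25
position: [398.3, -370.6, 148.3]
ee_rot: [0.514, -0.486, -0.509, -0.491]
contact_force: [-0.4, 1.4, -0.5]
gripper_width: 0.1
```

```bash
python3 - <<'E'
from se import *
s=st()
acc=[imaging.get_image("top")[0].astype(float) for i in range(4)];p=np.mean(acc,0).astype(np.uint8);q,dq=imaging.get_image("side")
meas(p)
H=cv2.cvtColor(p,cv2.COLOR_BGR2HSV).astype(int);h,sa=H[...,0],H[...,1]
for c,m in(("blue",(h>95)&(h<125)&(sa>90)),("red",((h<6)|(h>172))&(sa>130))):
    w=np.zeros_like(m);w[165:192,140:205]=1;v,u=np.nonzero(m&w);print(c,toB(ray("top",u.mean(),v.mean(),26)))
H=cv2.cvtColor(q,cv2.COLOR_BGR2HSV).astype(int)
m=(H[...,0]<14)&(H[...,1]>170)&(H[...,2]>90);m[190:]=0;m[:100]=0;m[:,:240]=0;m[:,290:]=0;v,u=np.nonzero(m);print("disc",len(u),toB(ray("side",u.mean(),v.mean(),133)),np.nanmedian(cloud("side",dq)[v,u],0))
im=np.zeros((600,800,3),np.uint8);im[:320,:800]=cv2.resize(p[148:204,120:260],(800,320),interpolation=2);im[320:,:400]=cv2.resize(q[110:290,180:340],(400,280),interpolation=2);im[320:,400:]=cv2.resize(p[100:268,120:360],(400,280),interpolation=2)
cv2.imwrite("pics/c14.png",im)
E
```

```text
t 61.2 pos [ 398.3 -370.6  148.3] jaw -177.4 xdir [ 0.009  0.    -1.   ] F [-0.4  1.4 -0.5] w 0.1 board [-141.6 -383. ]
SE front x at y=0 -15.2, y=70 -15.1, y=140 -15.0, slope 0.06 deg, n 41
SE back beyond row x at y=0 14.1, y=70 12.9, y=140 11.7, slope -1.00 deg, n 11
fence x at y=0 60.3, y=70 60.4, y=140 60.5, slope 0.10 deg, n 25
150 [ 14.7 132.2] [163 164 163 163 156 133 113 105 104 103]
152 None [164 164 164 164 155 125 110 104 103  99]
172 [15.2 68.9] [155 155 155 156 150 112  92  64  30  13]
174 [14.9 63.1] [166 166 167 167 156 113  90  59  27  13]
176 [14.8 57.4] [165 166 166 166 156 113  90  60  28  15]
178 [14.5 51.6] [166 166 166 165 155 116  93  61  28  14]
blue [37.85464022 94.45663297]
red [37.76302918 23.7089045 ]
disc 87 [ 40.9814539  -53.82183867] [567.11411405  49.06806205  28.76732934]
```

```bash
python3 - <<'E'
from h import *
p,dd=imaging.get_image("top");H=cv2.cvtColor(p,cv2.COLOR_BGR2HSV).astype(int)
m=(H[...,0]<14)&(H[...,1]>170)&(H[...,2]>110);w=np.zeros_like(m);w[145:172,120:148]=1;v,u=np.nonzero(m&w)
print("disc",len(u),toB(ray("top",u.mean(),v.mean(),135)),np.nanmedian(cloud("top",dd)[v,u],0))
m=(H[...,0]>120)&(H[...,0]<150)&(H[...,1]>90);blobs("top",p,m,9,60)
if len(u)>10: arm.job_done();print("done")
E
```

```text
disc 33 [ 78.42135364 148.86642073] [592.65182533 168.12164195 145.18529636]
the job is handed in; nothing more can be done
done
```

The job is handed in at about 61 s of the 210 s allowed. I never saw the stop back at its end stop; the other last checks passed as far as I could make them.

**What I did:**
- I flipped the stop down. Pressing on the disc met solid contact at 61.7 mm, against 63 mm expected for fully down.
- Only the blue and red bars were present. I laid both along the fence, pushed them end to end against the stop, and squared them against the fence.
- I pinched the stop's disc and swung it back up past vertical.
- I laid the straightedge along the bars' front edges and pressed it home lightly.

**Last checks:**
- **Row:** The bar patches are at board x 37.9 and 37.8 mm, against 37.5 mm nominal. The patch-edge spacing measured about 69.7 mm against 70 mm, so the bars touch within measurement.
- **Straightedge:** Its front edge is parallel to the fence within 0.1°, at x ≈ -15.1 mm, which fits flush contact. It reached past both ends of the row in the last picture I viewed, taken before the final light push.
- **Stop:** The disc is 8 mm behind the hinge axis, an angle of about 1.67 rad. That is past vertical but short of the 1.85 end stop.

**Failed or disagreed:**
- Opening the gripper on the straightedge pressed a finger against the bars, with 23 N at the wrist. The bars did not move measurably, and I re-pressed the straightedge afterwards.
- The first end-push on the red bar stopped about 5 mm short of where a later push stopped. Pictures before and after showed the bars had not moved along the fence.
- A line fit to the straightedge's back edge gave a slope of about 1°. It used few points over a short stretch, so I trusted the front-edge fit.
- The wooden rib was never approached. I did not re-measure it or the marker at the end: the arm passed above the marker, and the last view held only part of it.

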